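# Unload and reload the pad printer's vise and nest the printed cups

### The job

Slide the printer's vise jaw fully open, lift the printed cup out, stand the unprinted cup mouth down in the vise in its place and slide the jaw shut so that it holds that cup home in the V. Nest the cup from the vise and all the printed cups drying on the brown paper, mouth down and fully home, over the cup in the packing tray as one straight stack standing in the tray. Leave the other things on the table alone.

Things in the scene. Friction and masses are not known exactly. Their poses are not given: they have to be found in the camera images.
- vise: printer's vise fixed to the table: bed 130 mm wide (its x), 300 long (its y), bed top 30 mm above the table. Origin on the table under the seat. +y points along the bed to the fixed V-shaped jaw (top 76 mm above the table); the moving jaw is on the -y side and slides along y. Turned by a few degrees of yaw
- vise_seat (a point): point on the bed's top, 30 mm above the table, where the centre of a cup's rim lies when it is home in the V of the fixed jaw; axes as the vise. The rim then touches both V faces, so with the jaw open set a cup down about 6 mm short of it (vise -y); the jaw pushes it home
- jaw (a joint): moving jaw (m): 0 = shut right up on nothing, about 0.003 to 0.009 = shut against a cup, 0.058 = fully open (about 50 mm of play for a cup). It slides to the vise's -y as it opens, against about 4 N of dry friction (peaks to 15 N when it breaks away), and stays where it is left
- jaw_handle (a point): grip point on the axis of the jaw's handle, an upright black round post 22 mm in diameter reaching from 55 to 105 mm above the table; the point is 88 mm above the table. It moves with the jaw, 108 mm plus the joint value from the seat on the vise's -y side. The jaw block in front of it is 55 mm high
- starter: first cup of the stack, mouth down in the packing tray. All cups: cream plastic, 86 mm tall, about 90 g; closed end on top with a straight foot 52 mm in diameter, 22 mm tall; below it a cone from 61 mm to the 87 mm rim, walls 3 mm. Origin: centre of the rim (lower end), z up the axis. Home over another cup it sits 22 mm higher, side play 1.5 mm, its foot free to grip
- vise_cup: cream plastic stacking cup standing mouth down, same shape and size as all the others (see starter), printed (dark ring mark on its closed end), clamped in the vise at the start. Origin at the centre of the rim
- blank: cream plastic stacking cup standing mouth down, same shape and size as all the others (see starter), the only one without a printed mark on its closed end; it stands alone on the bare table just beyond the vise. Origin at the centre of the rim
- cup1: cream plastic stacking cup standing mouth down, same shape and size as all the others (see starter), printed, drying on the brown paper sheet in the middle of the table; two to four of these are there (an absent one reads None from the start). Origin at the centre of the rim
- cup2: cream plastic stacking cup standing mouth down, same shape and size as all the others (see starter), printed, drying on the brown paper sheet in the middle of the table; two to four of these are there (an absent one reads None from the start). Origin at the centre of the rim
- cup3: cream plastic stacking cup standing mouth down, same shape and size as all the others (see starter), printed, drying on the brown paper sheet in the middle of the table; two to four of these are there (an absent one reads None from the start). Origin at the centre of the rim
- cup4: cream plastic stacking cup standing mouth down, same shape and size as all the others (see starter), printed, drying on the brown paper sheet in the middle of the table; two to four of these are there (an absent one reads None from the start). Origin at the centre of the rim
- tray: grey packing tray fixed on the table at the robot's right, 150 by 150 mm, 24 mm high, floor 5 mm thick. Origin under its centre
- ink_cup: bystander: closed red-brown ink cup, 80 mm across, 45 mm high, origin under its centre
- pad: bystander: red-brown silicone printing pad on a 70 mm square plate, 60 mm high, origin under its centre
- tape: bystander: roll of tan tape, 84 mm across, 25 mm high, origin under its centre
- knife: bystander: ink spatula lying flat between the sheet and the tray, 180 mm long, origin under its middle
- tags: bystander: pile of tan leather tags, 52 by 58 mm, 24 mm high, origin under its centre
Things that resemble listed ones, but are neither listed nor needed, are in the scene too. What is shaped like the starter but blue or turquoise is not meant. Leave any blue or turquoise look-alike of the cup3 alone.

How it is judged (in metres and radians):
On the way, in this order (a step that is already met when the one before it is completed fails the run):
1. the vise jaw is slid open, with the printed cup still standing in the vise (value of joint jaw above 0.045 m and distance between vise_cup and vise_seat below 0.06 m), for 0.2 s.
2. the printed cup is lifted out of the vise (distance between vise_cup and vise_seat above 0.12 m), for 0.2 s.
3. the unprinted cup stands home in the vise, upright, with the jaw shut against it (horizontal distance between blank and vise_seat below 0.006 m and angle between blank's own z axis and vertical below 0.06 rad and distance between blank and vise_seat below 0.007 m and value of joint jaw below 0.011 m), for 0.3 s.
At the end, for the whole second after the job is handed in: Printed cups one upright (0.07 rad) stack at rest over the starter: each 18-26 mm above the next, axes within 6 mm, all within 12 mm of the starter, which is within 30 mm of the tray's middle. Unprinted cup upright (0.06 rad) within 6 mm of the vise seat, jaw shut on it (joint under 0.011) (all of step 3 and angle between each of vise_cup, cup1, cup2, cup3, cup4's own z axis and vertical below 0.07 rad and linear speed of each of vise_cup, cup1, cup2, cup3, cup4, blank, starter below 0.02 m/s and horizontal distance between each of vise_cup, cup1, cup2, cup3, cup4 and starter below 0.012 m and ((horizontal distance between vise_cup and starter below 0.006 m and z of vise_cup in the frame of starter between 0.018 and 0.026 m) or (horizontal distance between vise_cup and cup1 below 0.006 m and z of vise_cup in the frame of cup1 between 0.018 and 0.026 m) or (horizontal distance between vise_cup and cup2 below 0.006 m and z of vise_cup in the frame of cup2 between 0.018 and 0.026 m) or (horizontal distance between vise_cup and cup3 below 0.006 m and z of vise_cup in the frame of cup3 between 0.018 and 0.026 m) or (horizontal distance between vise_cup and cup4 below 0.006 m and z of vise_cup in the frame of cup4 between 0.018 and 0.026 m)) and ((horizontal distance between cup1 and starter below 0.006 m and z of cup1 in the frame of starter between 0.018 and 0.026 m) or (horizontal distance between cup1 and vise_cup below 0.006 m and z of cup1 in the frame of vise_cup between 0.018 and 0.026 m) or (horizontal distance between cup1 and cup2 below 0.006 m and z of cup1 in the frame of cup2 between 0.018 and 0.026 m) or (horizontal distance between cup1 and cup3 below 0.006 m and z of cup1 in the frame of cup3 between 0.018 and 0.026 m) or (horizontal distance between cup1 and cup4 below 0.006 m and z of cup1 in the frame of cup4 between 0.018 and 0.026 m)) and ((horizontal distance between cup2 and starter below 0.006 m and z of cup2 in the frame of starter between 0.018 and 0.026 m) or (horizontal distance between cup2 and vise_cup below 0.006 m and z of cup2 in the frame of vise_cup between 0.018 and 0.026 m) or (horizontal distance between cup2 and cup1 below 0.006 m and z of cup2 in the frame of cup1 between 0.018 and 0.026 m) or (horizontal distance between cup2 and cup3 below 0.006 m and z of cup2 in the frame of cup3 between 0.018 and 0.026 m) or (horizontal distance between cup2 and cup4 below 0.006 m and z of cup2 in the frame of cup4 between 0.018 and 0.026 m)) and ((horizontal distance between cup3 and starter below 0.006 m and z of cup3 in the frame of starter between 0.018 and 0.026 m) or (horizontal distance between cup3 and vise_cup below 0.006 m and z of cup3 in the frame of vise_cup between 0.018 and 0.026 m) or (horizontal distance between cup3 and cup1 below 0.006 m and z of cup3 in the frame of cup1 between 0.018 and 0.026 m) or (horizontal distance between cup3 and cup2 below 0.006 m and z of cup3 in the frame of cup2 between 0.018 and 0.026 m) or (horizontal distance between cup3 and cup4 below 0.006 m and z of cup3 in the frame of cup4 between 0.018 and 0.026 m)) and ((horizontal distance between cup4 and starter below 0.006 m and z of cup4 in the frame of starter between 0.018 and 0.026 m) or (horizontal distance between cup4 and vise_cup below 0.006 m and z of cup4 in the frame of vise_cup between 0.018 and 0.026 m) or (horizontal distance between cup4 and cup1 below 0.006 m and z of cup4 in the frame of cup1 between 0.018 and 0.026 m) or (horizontal distance between cup4 and cup2 below 0.006 m and z of cup4 in the frame of cup2 between 0.018 and 0.026 m) or (horizontal distance between cup4 and cup3 below 0.006 m and z of cup4 in the frame of cup3 between 0.018 and 0.026 m)) and angle between starter's own z axis and vertical below 0.05 rad and x of starter in the frame of tray between -0.03 and 0.03 m and y of starter in the frame of tray between -0.03 and 0.03 m); the robot touches nothing.
It fails at once if one of the other things (ink cup, printing pad, tape, spatula, tags) is moved more than 40 mm (distance of any of ink_cup, pad, tape, knife, tags from where it was at the start of the episode above 0.04 m).
Of cup1, cup2, cup3, cup4 only 2 to 4 are there at a start; the rules pass over those that are not, and their reading is None.
At some moment in a run one of cup1, cup2, cup3, cup4 may be knocked a few centimetres aside while the robot is not near it.
It also fails if it takes over 210 s, if anything falls off the work surface, if the arm or the gripper's body presses on something with over 40 N, if the wrist force passes 120 N, or if a joint passes its speed limit or range.

### The arm

A 6-joint arm with a two-finger parallel gripper is mounted at the origin on the work surface. World frame = base frame: x ahead of the robot, y to its left, z up, the work surface at z = 0. Lengths are in m, angles in degrees, forces in N, time in s.
With the tool pointing down it reaches from about 0.3 to 0.775 m from the base axis. Payload 14.6 kg.
Tool frame: the origin (TCP) lies at the very end of the fingers, on their centre line; the grasp point (between the pads) lies 19 mm behind it (bot.hold_point_z is the distance from the TCP to the grasp point, in m); z points along the fingers, y is the line along which they close (so a half turn about z gives the same grasp; the last joint's range is limited). The gripper opens to 85 mm and grips with 20 to 120 N. Pads are 22 mm wide; open, the fingers measure 114 mm over their backs; the gripper's body (76 mm by 85 mm) begins 54 mm behind the grasp point. The pads swing forward as they close: fully open they stand 13 mm farther back than shut.
Start: joints at [67.689, 17.183, 87.147, -0, 75.671, -3.816], TCP at [0.174, 0.522, 0.208] pointing down, gripper open.
Joint ranges: [-173.82, 173.82], [-45.26, 126.66], [13.44, 144.39], [-59.66, 239.66], [0, 175.72], [-146.38, 146.38]. Speed limits (degrees/s): [127.2, 127.2, 147.25, 180, 180, 180].

### API

Orientations are given as a 3x3 rotation matrix whose columns are the frame's x, y, z axes.
In Python, from plant import bot, viewer, ticket gives the robot as it stands.
- The arm moves only by the tool apply_moves, never from a script. Its argument "plan" is a list of rows, each an object of numbers: "fingers": the opening, from 0 (shut) to 1 (fully open); "tx", "ty", "tz": the shift along the world's x, y, z scaled (see below); "roll": the turn about the world's z scaled (see below). In form: [{"fingers": .., "tx": .., "ty": .., "tz": .., "roll": ..}, ...]. A call has 1 to 10 rows; each row is the pose to reach, as a shift and turn from the pose commanded when the call began; what a row does not reach only later rows make up. The controller multiplies each number of a shift by 0.2 m and each number of a turn by 60 degrees. A row lasts 1/8 s, in which the tool goes at most 62.5 mm and 10.7 degrees, less where a joint would pass 70% of its speed; a pose out of reach is approached as far as the arm can. A call with a number of a shift or a turn outside -1 to 1 is refused whole. A call with a gripper value outside its range is refused whole. The fingers move at their own pace and stop on an object; "force" is the grip in N (left out, the last holds). Time passes only in rows, so rows that repeat a pose let the fingers close. It gives the time, the measured TCP pose, the force, the opening and the grip force at its end, in the units of the state.
- bot.sense(): the state, without advancing time (a new reading comes with each control period).
- viewer.snapshot(name): name is "scene" or "side" or "wrist"; returns the picture (400x640x3 uint8, red, green, blue); there is no depth.
- viewer.camera_info(name): a dict with "fx", "fy", "cx", "cy" (pixels), "world_from_camera" (4x4, takes a point from camera to world coordinates); the wrist camera has in their place "hand_eye" (4x4, takes a point from camera to tool coordinates, whose origin is the TCP and whose axes are the flange's). Camera axes: x right, y down, z forward; pixel columns grow to the right and rows downward; lengths in m; the calibration is good to about 2 mm. A picture is of the moment at which its call begins: read the wrist's pose just before it. camera_info takes no time and is no camera call.
- ticket.sign_off(): hands the job in; it is judged then, once.
Trained networks look in the newest picture that a camera, given by its name, has taken for a name from the list of things; names that differ only in an ending like _2 or _b are one class to them, and where a whole thing is asked for, a point or a joint stands for the part that bears it (a point fixed in the world has none). Each returns a list of dicts, best first, with "p" (0 to 1); they miss things now and then, are a little off and sometimes report something else, mostly with a low value. They report only what shows in the picture. A call takes as long as a camera call. They do not tell look-alikes from the thing itself.
- viewer.look_for(camera, label): "extent" ([centre column, centre row, width, height] in pixels, round what is visible of it).
The state is a dict: "clock": time; "q": joint angles; "dq": joint speeds; "tau": joint torques, N m; "ee_pos": TCP position; "tool_rot": TCP orientation; "ft_force": force on the tool from outside, world axes, zero at the start; "ft_torque": the same for the moment, N m; "width": finger opening in m; "grip_force": force on a finger pad.
Only numpy, scipy, OpenCV 4.12 (cv2) and the standard library are available. Lean on these libraries where they do the work, as an engineer would, in place of code of your own. Each camera call takes 0.05 s, during which the arm holds its last target. There are 200 camera calls.

## Working session

There is one attempt and no reset: what is moved stays moved. The work goes in short steps, Python scripts to look and compute and a tool call to move; the robot and the scene stay as the last step left them, time stands still between calls to the robot, and variables do not carry over. Pictures are saved under pics/ and viewed, at most 14 in all, crops included, and the job is handed in when it is done.

Besides the shell and the picture viewer there is one more tool, called after ">>>" by a JSON object that holds its "api" and its "payload". apply_moves: Moves the arm, as the interface text tells. Its arguments: {"type":"object","properties":{"plan":{"type":"array"},"force":{"type":"number"}},"required":["plan"]}

```bash
ls; mkdir -p pics; python3 - <<'E'
from plant import bot, viewer, ticket
import cv2, numpy as np
np.set_printoptions(precision=4,suppress=True)
s=bot.sense();print(s['clock'],s['ee_pos'],s['tool_rot'],s['width'])
ims=[]
for c in ['scene','side','wrist']:
    im=viewer.snapshot(c);cv2.imwrite(f'pics/{c}0.png',im[:,:,::-1]);i=viewer.camera_info(c)
    print(c,i['fx'],i['fy'],i['cx'],i['cy']);print(np.array(i.get('world_from_camera',i.get('hand_eye'))))
    for l in ['starter','vise','jaw_handle','tray','blank','knife','tape','ink_cup','pad','tags']:
        if c=='wrist' and l not in('starter','jaw_handle'):continue
        print(l,[(round(d['p'],2),np.round(d['extent']).astype(int).tolist()) for d in viewer.look_for(c,l)])
E
```

```text
pics
0.0 [0.1744 0.5214 0.2078] [[-0.9484  0.3172 -0.0004]
 [ 0.3172  0.9484 -0.0011]
 [ 0.0001 -0.0011 -1.    ]] 0.08550961748579625
scene 444.22760391851256 444.22760391851256 329.250361779848 197.92717452271216
[[ 0.1903  0.7293 -0.6572  1.3615]
 [ 0.9817 -0.1334  0.1362 -0.2051]
 [ 0.0116 -0.6711 -0.7413  0.958 ]
 [ 0.      0.      0.      1.    ]]
starter [(0.72, [186, 209, 34, 40]), (0.67, [228, 265, 29, 24]), (0.62, [188, 167, 33, 37]), (0.35, [191, 212, 60, 54])]
vise [(0.57, [445, 173, 163, 63])]
jaw_handle [(0.59, [410, 171, 39, 26])]
tray [(0.63, [190, 211, 62, 56])]
blank [(0.6, [417, 219, 28, 37])]
knife [(0.8, [252, 218, 29, 54])]
tape [(0.93, [404, 263, 36, 32])]
ink_cup [(0.6, [230, 165, 21, 28])]
pad [(0.67, [476, 209, 29, 29]), (0.42, [410, 171, 36, 27])]
tags []
side 508.26912642841046 508.26912642841046 316.47757925990896 202.12668474087295
[[ 0.9593 -0.1733  0.2229  0.2271]
 [-0.2819 -0.5411  0.7923 -1.1747]
 [-0.0167 -0.8229 -0.5679  0.9171]
 [ 0.      0.      0.      1.    ]]
starter [(0.96, [282, 340, 38, 55]), (0.9, [350, 325, 35, 47]), (0.6, [425, 271, 34, 42])]
vise [(0.67, [275, 174, 72, 83]), (0.48, [370, 190, 29, 22])]
jaw_handle [(0.7, [280, 179, 30, 23]), (0.33, [270, 159, 21, 28])]
tray [(0.8, [348, 333, 88, 69])]
blank [(0.55, [332, 177, 24, 32])]
knife [(0.67, [337, 279, 73, 28])]
tape [(0.68, [370, 190, 27, 17])]
ink_cup [(0.78, [270, 307, 34, 37])]
pad [(0.61, [309, 158, 22, 19])]
tags [(0.63, [404, 228, 25, 17]), (0.61, [277, 179, 28, 25])]
wrist 309.902332002008 309.902332002008 319.7901943459172 202.55331898736532
[[ 0.0005 -0.9554 -0.2954  0.0758]
 [ 1.      0.0003  0.0005  0.    ]
 [-0.0003 -0.2954  0.9554 -0.1648]
 [ 0.      0.      0.      1.    ]]
starter []
jaw_handle []
```

```bash
python3 - <<'E'
import cv2
a=cv2.imread('pics/scene0.png');cv2.imwrite('pics/scene0c.png',cv2.resize(a[120:320,150:550],None,fx=2,fy=2,interpolation=cv2.INTER_CUBIC))
a=cv2.imread('pics/side0.png');cv2.imwrite('pics/side0c.png',cv2.resize(a[110:390,170:500],None,fx=2,fy=2,interpolation=cv2.INTER_CUBIC))
E
```

```text
(no output)
```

View pics/scene0c.png

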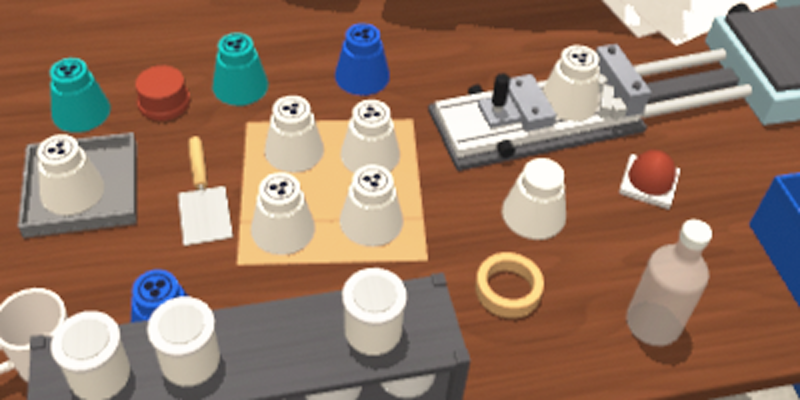

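View pics/side0c.png

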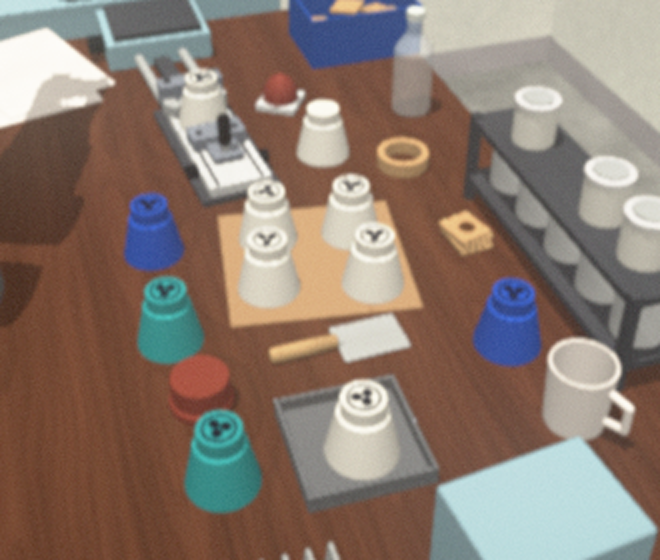

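View pics/wrist0.png

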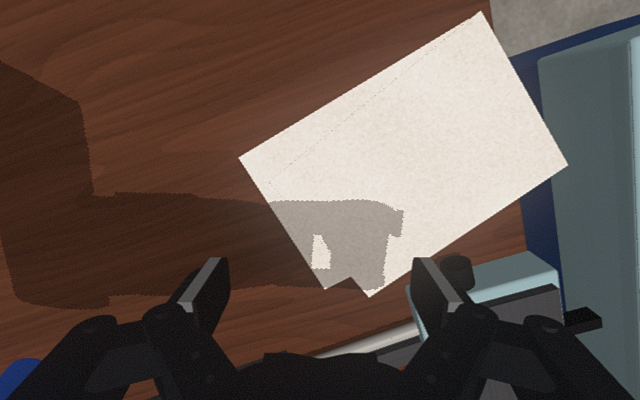

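The pictures show four printed cups on the paper, the printed starter in the tray, the blank (plain top) below the vise, and one printed cup clamped. The blue and turquoise cups are look-alikes. I'll fit silhouettes in both cameras.

```bash
cat > h.py <<'E'
import numpy as np, cv2
from scipy.optimize import minimize
from plant import bot, viewer
np.set_printoptions(precision=4,suppress=True)
PROF=[(0,.0435),(.064,.0305),(.064,.026),(.086,.026)]
def cam(c):
    i=viewer.camera_info(c)
    K=np.array([[i['fx'],0,i['cx']],[0,i['fy'],i['cy']],[0,0,1]])
    if c=='wrist':
        s=bot.sense();T=np.eye(4);T[:3,:3]=s['tool_rot'];T[:3,3]=s['ee_pos'];W=T@np.array(i['hand_eye'])
    else: W=np.array(i['world_from_camera'])
    return K,W
def proj(C,P):
    K,W=C;p=(np.atleast_2d(P)-W[:3,3])@W[:3,:3]@K.T
    return p[:,:2]/p[:,2:]
def ray_z(C,uv,z):
    K,W=C;d=W[:3,:3]@np.linalg.solve(K,[*uv,1]);o=W[:3,3]
    return o+d*(z-o[2])/d[2]
def tri(Cs,uvs):
    A=np.zeros((3,3));b=np.zeros(3)
    for (K,W),uv in zip(Cs,uvs):
        d=W[:3,:3]@np.linalg.solve(K,[*uv,1]);d/=np.linalg.norm(d);M=np.eye(3)-np.outer(d,d);A+=M;b+=M@W[:3,3]
    return np.linalg.solve(A,b)
t=np.linspace(0,2*np.pi,40,endpoint=False)
def sil(C,cups,shape):
    m=np.zeros(shape,np.uint8)
    for x,y,z in cups:
        for a,b in((0,2),(2,4)):
            P=np.vstack([np.c_[x+r*np.cos(t),y+r*np.sin(t),0*t+z+h] for h,r in PROF[a:b]])
            cv2.fillConvexPoly(m,cv2.convexHull((proj(C,P)*16).astype(np.int32)),255,shift=4)
    return m
def cream(im):
    h=cv2.cvtColor(im,cv2.COLOR_RGB2HSV)
    m=((h[...,1]<75)&(h[...,2]>110)).astype(np.uint8)*255
    return cv2.morphologyEx(m,cv2.MORPH_CLOSE,cv2.getStructuringElement(cv2.MORPH_ELLIPSE,(9,9)))
def fit(cams,ims,cups):
    cups=np.array(cups,float);z=cups[:,2];data=[]
    for c,im in zip(cams,ims):
        C=cam(c);roi=cv2.dilate(sil(C,cups,im.shape[:2]),np.ones((15,15)))
        S=6 if c!='wrist' else 4
        data.append((C,cv2.GaussianBlur(cream(im),(0,0),1.5).astype(float)*(roi>0),roi>0))
    def f(v):
        q=np.c_[v.reshape(-1,2),z];e=0
        for C,m,roi in data:
            s=cv2.GaussianBlur(sil(C,q,m.shape),(0,0),1.5)*1.;e+=np.abs(s-m)[roi].sum()/m.sum()
        return e
    r=minimize(f,cups[:,:2].ravel(),method='Powell',options=dict(xtol=2e-4,ftol=1e-4))
    return r.x.reshape(-1,2),r.fun
E
python3 - <<'E'
from h import *
cs=['scene','side'];C=[cam(c) for c in cs]
ims=[cv2.imread(f'pics/{c}0.png')[:,:,::-1].copy() for c in cs]
S=lambda u,v:(150+u/2,120+v/2)
D=lambda u,v:(170+u/2,110+v/2)
print('handle top',tri(C,[S(501,78),D(224,118)]))
tops={'starter':(S(62,149),D(363,396),.091),'A':(S(293,110),D(266,192),.086),'B':(S(371,114),D(266,241),.086),'C':(S(279,189),D(352,187),.086),'D':(S(373,179),D(374,236),.086),'blank':(S(544,170),D(323,110),.086),'vise':(S(577,55),D(201,77),.116)}
for k,(a,b,z) in tops.items():print(k,tri(C,[a,b]),ray_z(C[0],a,z)[:2],ray_z(C[1],b,z)[:2])
E
```

```text
handle top [0.4955 0.1769 0.1011]
starter [ 0.5094 -0.431   0.0867] [ 0.5105 -0.4282] [ 0.5094 -0.4381]
A [ 0.5045 -0.1087  0.127 ] [ 0.4878 -0.1179] [ 0.5113 -0.022 ]
B [ 0.4904 -0.0215  0.0291] [ 0.5149 -0.013 ] [ 0.4816 -0.1319]
C [ 0.6246 -0.1381  0.1224] [ 0.6263 -0.1558] [ 0.632  -0.0475]
D [ 0.6337 -0.0565  0.0412] [ 0.6315 -0.0341] [ 0.6224 -0.1651]
blank [0.6596 0.1861 0.0827] [0.6567 0.1893] [0.6588 0.172 ]
vise [0.4844 0.2912 0.1166] [0.4802 0.2943] [0.4851 0.2869]
```

```bash
python3 - <<'E'
from h import *
cs=['scene','side'];C=[cam(c) for c in cs]
ims=[cv2.imread(f'pics/{c}0.png')[:,:,::-1].copy() for c in cs]
print('paper A B C D',*fit(cs,ims,[(.485,-.125,0),(.513,-.017,0),(.624,-.16,0),(.632,-.041,0)]))
print('starter',*fit(cs,ims,[(.509,-.432,.005)]))
print('blank',*fit(cs,ims,[(.658,.183,0)]))
print('vise',*fit(cs,ims,[(.484,.29,.03)]))
for c in cs: print(c,[(fit([c],[ims[cs.index(c)]],[p])) for p in [(.509,-.432,.005),(.658,.183,0),(.485,-.125,0)]])
E
```

```text
paper A B C D [[ 0.4839 -0.1218]
 [ 0.5119 -0.0136]
 [ 0.6232 -0.1574]
 [ 0.6318 -0.0366]] 0.1892045473695928
starter [[ 0.5165 -0.4456]] 0.8277067764357573
blank [[0.6602 0.1855]] 0.39673405943059903
vise [[0.4922 0.2903]] 0.9704234442606324
scene [(array([[ 0.5133, -0.4322]]), np.float64(0.42459774621101537)), (array([[0.6585, 0.1882]]), np.float64(0.13214752811927805)), (array([[ 0.4854, -0.1217]]), np.float64(0.18790159998187844))]
side [(array([[ 0.4979, -0.4437]]), np.float64(0.40128341103489323)), (array([[0.6602, 0.1828]]), np.float64(0.22256883960873644)), (array([[ 0.4842, -0.1217]]), np.float64(0.22299401051663104))]
```

>>> {"api": "apply_moves", "payload": {"plan": [{"fingers":1,"tx":0.25,"ty":-0.2,"tz":0.1,"roll":0.15},{"fingers":1,"tx":0.5,"ty":-0.4,"tz":0.2,"roll":0.3},{"fingers":1,"tx":0.75,"ty":-0.6,"tz":0.3,"roll":0.41},{"fingers":1,"tx":1,"ty":-0.8,"tz":0.4,"roll":0.41}]}}

```text
clock: 1.75
ee_pos: [0.362, 0.3711, 0.2837]
tool_rot: [[-0.994, -0.108, 0.0], [-0.108, 0.994, 0.0], [-0.0, 0.0, -1.0]]
ft_force: [0.7, 0.9, 0.6]
width: 0.0855
grip_force: 0.0
```

>>> {"api": "apply_moves", "payload": {"plan": [{"fingers":1,"tx":0.3,"ty":-0.3,"tz":0},{"fingers":1,"tx":0.6,"ty":-0.6,"tz":0},{"fingers":1,"tx":0.6,"ty":-0.7,"tz":0},{"fingers":1,"tx":0.6,"ty":-0.7,"tz":0}]}}

```text
invalid input
```

```bash
python3 - <<'E'
from h import *
s=bot.sense();print(s['clock'],s['ee_pos'],s['tool_rot'],s['ft_force'],s['q'])
C=cam('wrist');im=viewer.snapshot('wrist')
np.savez('w1.npz',W=C[1],K=C[0])
cv2.imwrite('pics/w1.png',im[:,:,::-1])
for l in ['jaw_handle','vise_cup']:print(l,[(round(d['p'],2),np.round(d['extent'])) for d in viewer.look_for('wrist',l)])
E
```

```text
1.75 [0.362  0.3711 0.2837] [[-0.9941 -0.1082  0.0003]
 [-0.1082  0.9941  0.0003]
 [-0.0003  0.0002 -1.    ]] [0.7268 0.9205 0.5847] [ 41.6598  10.3476  85.6051   0.0001  84.0242 -54.5539]
jaw_handle [(0.98, array([186., 241.,  84.,  59.]))]
vise_cup [(0.84, array([257., 252.,  65.,  74.]))]
```

View pics/w1.png

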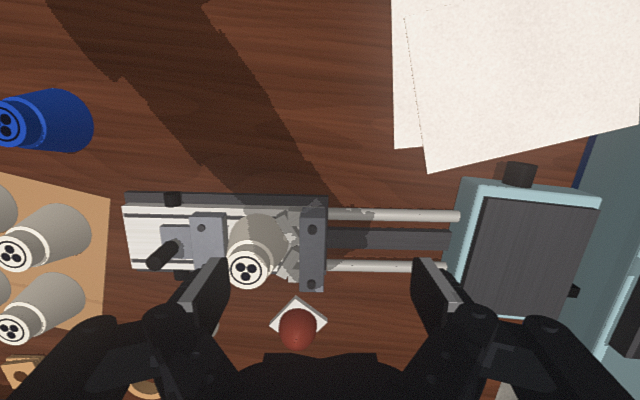

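The wrist view shows the handle's top at about (154,261), the clamped cup's top at (248,271), and the bed edge lying almost level. Moving closer.

```bash
python3 - <<'E'
from h import *
d=np.load('w1.npz');C=(d['K'],d['W'])
h=ray_z(C,(154,261),.105);c=ray_z(C,(248,271),.116);print(h,c)
for a,b in(((122,206),(326,212)),((137,270),(230,276))):
  e=ray_z(C,b,.03)-ray_z(C,a,.03);print(np.degrees(np.arctan2(-e[0],e[1])))
e=c-h;print(np.degrees(np.arctan2(-e[0],e[1])),np.hypot(e[0],e[1]))
E
```

```text
[0.4896 0.1798 0.105 ] [0.4843 0.2977 0.116 ]
4.460415853135306
2.04604375579754
2.555662351775508 0.11800075172627832
```

>>> {"api": "apply_moves", "payload": {"plan": [{"fingers":1,"tx":0.3,"ty":-0.3,"tz":0,"roll":0},{"fingers":1,"tx":0.5,"ty":-0.6,"tz":0,"roll":0},{"fingers":1,"tx":0.6,"ty":-0.9,"tz":0,"roll":0},{"fingers":1,"tx":0.6,"ty":-0.95,"tz":0,"roll":0},{"fingers":1,"tx":0.6,"ty":-0.95,"tz":0,"roll":0}]}}

```text
clock: 2.52
ee_pos: [0.481, 0.1813, 0.2825]
tool_rot: [[-0.995, -0.104, -0.001], [-0.104, 0.995, -0.0], [0.001, -0.0, -1.0]]
ft_force: [1.3, 1.3, 0.8]
width: 0.0857
grip_force: 0.0
```

```bash
python3 - <<'E'
from h import *
s=bot.sense();print(s['clock'],s['ee_pos'],s['tool_rot'],s['ft_force'],s['q'])
C=cam('wrist');im=viewer.snapshot('wrist')
np.savez('w2.npz',W=C[1],K=C[0])
cv2.imwrite('pics/w2.png',im[:,:,::-1])
for l in ['jaw_handle','vise_cup']:print(l,[(round(d['p'],2),np.round(d['extent'])) for d in viewer.look_for('wrist',l)])
E
```

```text
2.525 [0.481  0.1813 0.2825] [[-0.9946 -0.104  -0.0006]
 [-0.104   0.9946 -0.0002]
 [ 0.0006 -0.0002 -1.    ]] [1.2688 1.3288 0.8087] [ 16.5674   9.8345  86.3606  -0.002   83.843  -79.4038]
jaw_handle [(0.65, array([338., 177.,  73.,  67.])), (0.4, array([160., 250.,  76.,  70.])), (0.4, array([423., 265.,  63.,  48.]))]
vise_cup [(0.81, array([409., 179.,  74.,  68.])), (0.46, array([158., 250.,  79.,  65.])), (0.3, array([129., 318.,  33.,  15.]))]
```

View pics/w2.png

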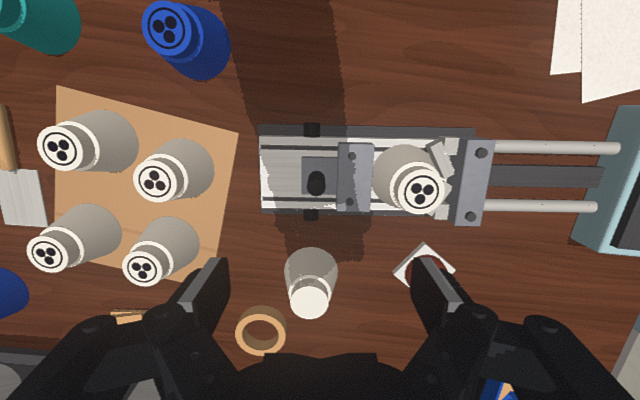

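The handle's top is at about (316,185), the clamped cup's top at (423,193), the blank's top at (309,302), and the printed cups' tops at (61,148), (156,181), (54,251) and (146,265).

```bash
python3 - <<'E'
from h import *
d=np.load('w2.npz');C=(d['K'],d['W'])
h=ray_z(C,(316,185),.105);c=ray_z(C,(423,193),.116);print(h,c)
for a,b in(((262,138),(480,138)),((262,208),(380,212)),((262,135),(475,139))):
  e=ray_z(C,b,.03)-ray_z(C,a,.03);print(np.degrees(np.arctan2(-e[0],e[1])))
e=c-h;print(np.degrees(np.arctan2(-e[0],e[1])),np.hypot(e[0],e[1]))
for p in [(61,148),(156,181),(54,251),(146,265),(309,302)]:print(ray_z(C,p,.086))
E
```

```text
[0.4905 0.1782 0.105 ] [0.4845 0.2969 0.116 ]
5.9997711534964635
3.958621127759637
4.943614209355838
2.918754734363793 0.11887940147712715
[ 0.4823 -0.1196  0.086 ]
[ 0.5104 -0.0122  0.086 ]
[ 0.617 -0.147  0.086]
[ 0.6249 -0.0308  0.086 ]
[0.6584 0.1855 0.086 ]
```

>>> {"api": "apply_moves", "payload": {"plan": [{"fingers":1,"tx":0.05,"ty":-0.015,"tz":-0.3,"roll":-0.025},{"fingers":1,"tx":0.05,"ty":-0.015,"tz":-0.6,"roll":-0.025},{"fingers":1,"tx":0.05,"ty":-0.015,"tz":-0.8,"roll":-0.025},{"fingers":1,"tx":0.05,"ty":-0.015,"tz":-0.8,"roll":-0.025},{"fingers":1,"tx":0.05,"ty":-0.015,"tz":-0.8,"roll":-0.025}]}}

```text
clock: 3.3
ee_pos: [0.4914, 0.1805, 0.1248]
tool_rot: [[-0.997, -0.081, 0.002], [-0.081, 0.997, 0.001], [-0.002, 0.001, -1.0]]
ft_force: [1.0, -0.5, 0.0]
width: 0.0855
grip_force: 0.0
```

```bash
python3 - <<'E'
from h import *
s=bot.sense();print(s['clock'],s['ee_pos'],s['tool_rot'][:2],s['ft_force'],s['q'])
C=cam('wrist');im=viewer.snapshot('wrist')
np.savez('w3.npz',W=C[1],K=C[0])
cv2.imwrite('pics/w3.png',im[:,:,::-1])
E
```

```text
3.3 [0.4914 0.1805 0.1248] [[-0.9967 -0.0814  0.0022]
 [-0.0814  0.9967  0.0007]] [ 0.9817 -0.5078  0.0155] [ 16.16    18.6857  96.9615   0.0048  64.2199 -78.5135]
```

View pics/w3.png

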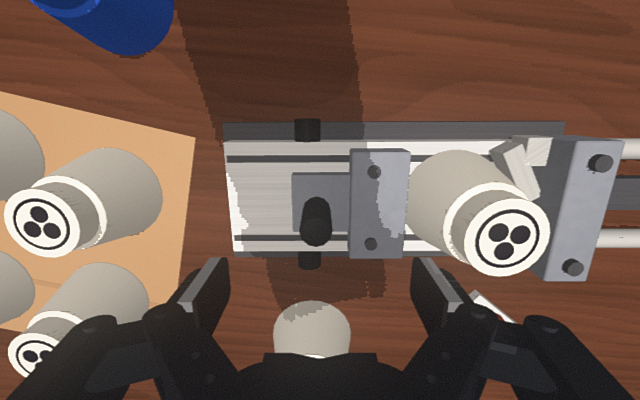

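The handle's top is at about (316,231), the clamped cup's top at (507,237).

```bash
python3 - <<'E'
from h import *
d=np.load('w3.npz');C=(d['K'],d['W'])
h=ray_z(C,(316,231),.105);c=ray_z(C,(507,237),.116);print(h,c)
for a,b in(((225,140),(490,141)),((230,250),(400,257)),((222,123),(563,122))):
  e=ray_z(C,b,.03)-ray_z(C,a,.03);print(np.degrees(np.arctan2(-e[0],e[1])))
e=c-h;print(np.degrees(np.arctan2(-e[0],e[1])),np.hypot(e[0],e[1]))
E
```

```text
[0.4921 0.1785 0.105 ] [0.482  0.2942 0.116 ]
4.482710766659311
2.085271705100057
4.859739493174992
5.005797487170848 0.11614034644025335
```

>>> {"api": "apply_moves", "payload": {"plan": [{"fingers":1,"tx":0,"ty":-0.01,"tz":-0.15,"roll":0},{"fingers":1,"tx":0,"ty":-0.01,"tz":-0.25,"roll":0},{"fingers":1,"tx":0,"ty":-0.01,"tz":-0.25,"roll":0},{"fingers":0,"tx":0,"ty":-0.01,"tz":-0.25,"roll":0},{"fingers":0,"tx":0,"ty":-0.01,"tz":-0.25,"roll":0},{"fingers":0,"tx":0,"ty":-0.01,"tz":-0.25,"roll":0},{"fingers":0,"tx":0,"ty":-0.01,"tz":-0.25,"roll":0},{"fingers":0,"tx":0,"ty":-0.01,"tz":-0.25,"roll":0}], "force": 40}}

```text
clock: 4.35
ee_pos: [0.491, 0.1776, 0.0735]
tool_rot: [[-0.997, -0.08, 0.001], [-0.08, 0.997, 0.0], [-0.001, 0.0, -1.0]]
ft_force: [-1.8, -2.0, 5.2]
width: 0.0196
grip_force: 38.9
```

>>> {"api": "apply_moves", "payload": {"plan": [{"fingers":0,"tx":0.004,"ty":-0.05,"tz":0,"roll":0},{"fingers":0,"tx":0.008,"ty":-0.1,"tz":0,"roll":0},{"fingers":0,"tx":0.012,"ty":-0.15,"tz":0,"roll":0},{"fingers":0,"tx":0.016,"ty":-0.2,"tz":0,"roll":0},{"fingers":0,"tx":0.02,"ty":-0.25,"tz":0,"roll":0},{"fingers":0,"tx":0.022,"ty":-0.265,"tz":0,"roll":0},{"fingers":0,"tx":0.022,"ty":-0.265,"tz":0,"roll":0},{"fingers":0,"tx":0.022,"ty":-0.265,"tz":0,"roll":0}]}}

```text
clock: 5.35
ee_pos: [0.4952, 0.1287, 0.0735]
tool_rot: [[-0.997, -0.081, 0.001], [-0.081, 0.997, 0.007], [-0.002, 0.007, -1.0]]
ft_force: [-1.8, 39.4, 2.8]
width: 0.0197
grip_force: 40.1
```

>>> {"api": "apply_moves", "payload": {"plan": [{"fingers":0,"tx":0,"ty":0.02,"tz":0,"roll":0},{"fingers":0,"tx":0,"ty":0.02,"tz":0,"roll":0},{"fingers":1,"tx":0,"ty":0.02,"tz":0,"roll":0},{"fingers":1,"tx":0,"ty":0.02,"tz":0,"roll":0},{"fingers":1,"tx":0,"ty":0.02,"tz":0,"roll":0},{"fingers":1,"tx":0,"ty":0.02,"tz":0,"roll":0},{"fingers":1,"tx":0,"ty":0.02,"tz":0.3,"roll":0},{"fingers":1,"tx":0,"ty":0.02,"tz":0.5,"roll":0},{"fingers":1,"tx":-0.03,"ty":0.3,"tz":0.5,"roll":0},{"fingers":1,"tx":-0.03,"ty":0.3,"tz":0.5,"roll":0}]}}

```text
clock: 6.6
ee_pos: [0.4888, 0.1868, 0.1732]
tool_rot: [[-0.997, -0.083, 0.001], [-0.083, 0.997, 0.0], [-0.001, 0.0, -1.0]]
ft_force: [-0.1, -0.6, 0.1]
width: 0.0852
grip_force: 0.0
```

```bash
python3 - <<'E'
from h import *
s=bot.sense();print(s['clock'],s['ee_pos'],s['tool_rot'][:2],s['ft_force'],s['q'])
C=cam('wrist');im=viewer.snapshot('wrist')
np.savez('w4.npz',W=C[1],K=C[0])
cv2.imwrite('pics/w4.png',im[:,:,::-1])
for l in ['jaw_handle','vise_cup']:print(l,[(round(d['p'],2),np.round(d['extent'])) for d in viewer.look_for('wrist',l)])
E
```

```text
6.6 [0.4888 0.1868 0.1732] [[-0.9965 -0.0832  0.0006]
 [-0.0832  0.9965  0.0005]] [-0.1242 -0.5669  0.1154] [ 16.8955  15.5939  94.0387   0.0179  70.3251 -77.882 ]
jaw_handle [(0.64, array([285., 193., 102.,  90.]))]
vise_cup [(0.58, array([440., 198., 112., 102.]))]
```

View pics/w4.png

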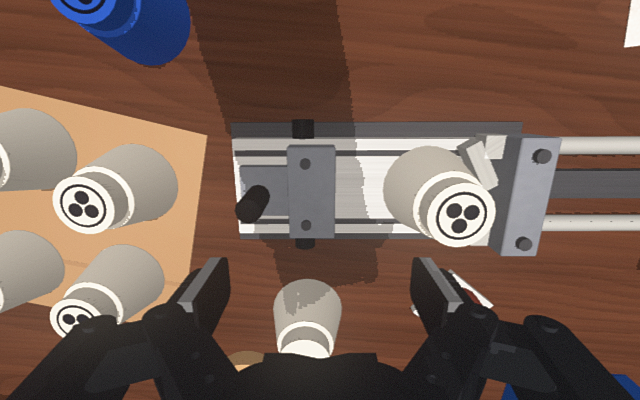

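The jaw is open (block at columns 288–336) and the printed cup still stands in the V, its top at (463,215).

```bash
python3 - <<'E'
from h import *
d=np.load('w4.npz');C=(d['K'],d['W'])
print(ray_z(C,(463,215),.116), ray_z(C,(253,206),.105))
E
```

```text
[0.4825 0.2958 0.116 ] [0.4924 0.1345 0.105 ]
```

>>> {"api": "apply_moves", "payload": {"plan": [{"fingers":1,"tx":-0.01,"ty":0.25,"tz":0,"roll":0},{"fingers":1,"tx":-0.035,"ty":0.5,"tz":0,"roll":0},{"fingers":1,"tx":-0.035,"ty":0.535,"tz":0,"roll":0},{"fingers":1,"tx":-0.035,"ty":0.535,"tz":-0.2,"roll":0},{"fingers":1,"tx":-0.035,"ty":0.535,"tz":-0.2,"roll":0}]}}

```text
clock: 7.38
ee_pos: [0.4814, 0.2897, 0.1306]
tool_rot: [[-0.997, -0.079, -0.005], [-0.079, 0.997, -0.003], [0.005, -0.002, -1.0]]
ft_force: [-0.0, 0.7, -0.7]
width: 0.0853
grip_force: 0.0
```

>>> {"api": "apply_moves", "payload": {"plan": [{"fingers":1,"tx":0,"ty":0.005,"tz":-0.1,"roll":0},{"fingers":1,"tx":0,"ty":0.005,"tz":-0.19,"roll":0},{"fingers":1,"tx":0,"ty":0.005,"tz":-0.19,"roll":0},{"fingers":0,"tx":0,"ty":0.005,"tz":-0.19,"roll":0},{"fingers":0,"tx":0,"ty":0.005,"tz":-0.19,"roll":0},{"fingers":0,"tx":0,"ty":0.005,"tz":-0.19,"roll":0},{"fingers":0,"tx":0,"ty":0.005,"tz":-0.19,"roll":0}], "force": 40}}

```text
clock: 8.25
ee_pos: [0.4823, 0.2926, 0.0951]
tool_rot: [[-0.997, -0.08, 0.0], [-0.08, 0.997, 0.0], [-0.0, 0.0, -1.0]]
ft_force: [-0.2, 0.5, -0.1]
width: 0.0124
grip_force: 0.0
```

```bash
python3 - <<'E'
from h import *
s=bot.sense();print(s['clock'],s['ee_pos'],s['width'],s['grip_force'],s['ft_force'])
a=viewer.snapshot('scene')[:,:,::-1];b=viewer.snapshot('side')[:,:,::-1];w=viewer.snapshot('wrist')[:,:,::-1]
g=lambda i:cv2.resize(i,(400,300),interpolation=cv2.INTER_CUBIC)
cv2.imwrite('pics/c5.png',np.vstack([np.hstack([g(a[120:240,360:520]),g(b[120:240,220:380])]),np.hstack([g(w),g(a)])]))
E
```

```text
8.25 [0.4823 0.2926 0.0951] 0.012350780652576237 0.0 [-0.2214  0.5464 -0.0744]
```

View pics/c5.png

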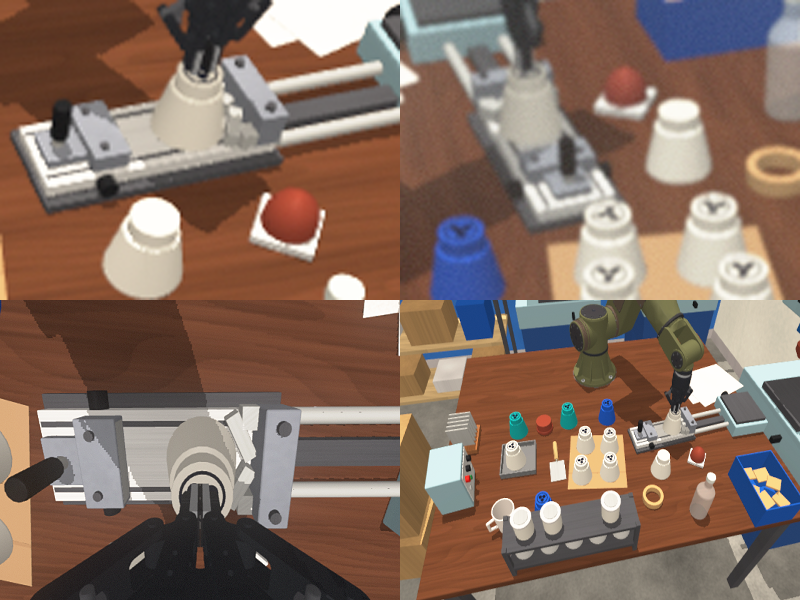

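```bash
python3 - <<'E'
from h import *
s=bot.sense();p=s['ee_pos']
a=viewer.snapshot('scene')[:,:,::-1].copy();b=viewer.snapshot('side')[:,:,::-1].copy();w=viewer.snapshot('wrist')[:,:,::-1].copy()
o=[]
for c,i in(('scene',a),('side',b),('wrist',w)):
  q=proj(cam(c),[p,p+np.array([0,0,.021])]);print(c,q)
  u,v=q[0].astype(int);k=cv2.resize(i[v-40:v+20,u-40:u+40],(400,300),interpolation=cv2.INTER_CUBIC) if c!='wrist' else cv2.resize(i[v-110:v+40,u-100:u+100],(400,300))
  if c!='wrist':
    for z,col in zip(q,((0,0,255),(0,255,0))):cv2.circle(k,tuple(((z-[u-40,v-40])*5).astype(int)),3,col,-1)
  o.append(k)
cv2.imwrite('pics/c6.png',np.vstack([np.hstack(o[:2]),np.hstack([o[2],o[2]])]))
E
```

```text
scene [[436.7678 153.5168]
 [438.1711 148.0425]]
side [[269.7032 153.4577]
 [269.2638 147.865 ]]
wrist [[319.2181 243.4068]
 [319.136  260.5752]]
```

View pics/c6.png

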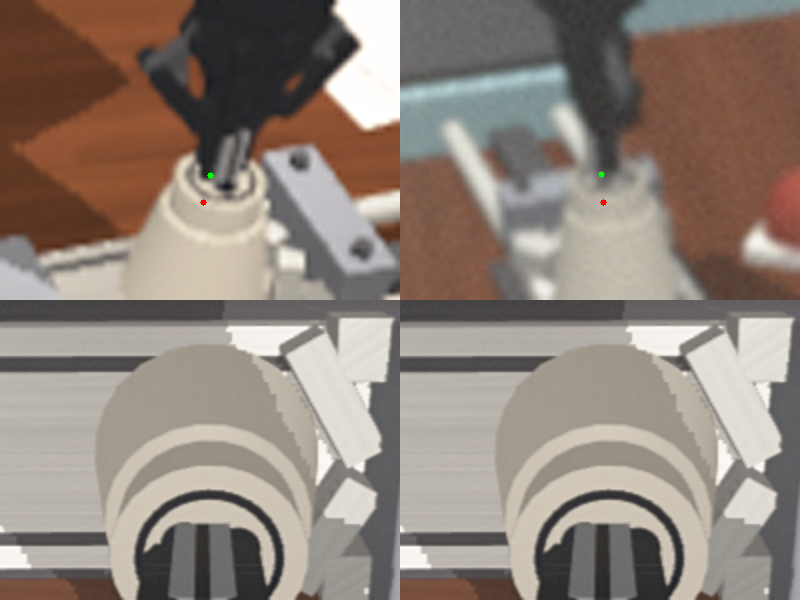

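The fingers have closed to 12 mm with no grip, at the middle of the cup's top. I'll raise them straight up and check the fingertips against the cameras.

>>> {"api": "apply_moves", "payload": {"plan": [{"fingers":0.15,"tx":0,"ty":0,"tz":0.1,"roll":0},{"fingers":0.15,"tx":0,"ty":0,"tz":0.25,"roll":0},{"fingers":0.15,"tx":0,"ty":0,"tz":0.4,"roll":0},{"fingers":0.15,"tx":0,"ty":0,"tz":0.4,"roll":0}]}}

```text
clock: 9.05
ee_pos: [0.483, 0.2929, 0.1772]
tool_rot: [[-0.997, -0.08, 0.004], [-0.08, 0.997, 0.002], [-0.004, 0.002, -1.0]]
ft_force: [1.1, -0.0, -0.9]
width: 0.0125
grip_force: 0.0
```

```bash
python3 - <<'E'
from h import *
s=bot.sense();p=s['ee_pos'];print(p,s['width'],s['ft_force'])
a=viewer.snapshot('scene')[:,:,::-1].copy();b=viewer.snapshot('side')[:,:,::-1].copy();w=viewer.snapshot('wrist')[:,:,::-1].copy()
cv2.imwrite('pics/scene7.png',a);cv2.imwrite('pics/side7.png',b)
o=[]
for c,i in(('scene',a),('side',b),('wrist',w)):
  q=proj(cam(c),[p,[.4815,.2942,.116]]);print(c,q)
  u,v=q[0].astype(int);k=cv2.resize(i[v-25:v+35,u-40:u+40],(400,300),interpolation=cv2.INTER_CUBIC) if c!='wrist' else cv2.resize(i,(400,300))
  if c!='wrist':
    for z,col in zip(q,((0,0,255),(0,255,0))):cv2.circle(k,tuple(((z-[u-40,v-25])*5).astype(int)),3,col,-1)
  o.append(k)
o.append(cv2.resize(w[150:350,220:420],(400,300)))
cv2.imwrite('pics/c7.png',np.vstack([np.hstack(o[:2]),np.hstack(o[2:])]))
E
```

```text
[0.483  0.2929 0.1772] 0.012527297837568131 [ 1.1468 -0.0226 -0.8937]
scene [[442.7159 131.4568]
 [438.6398 147.8059]]
side [[268.1733 130.9991]
 [268.9527 147.6563]]
wrist [[320.0867 247.5736]
 [321.8805 210.9436]]
```

View pics/c7.png

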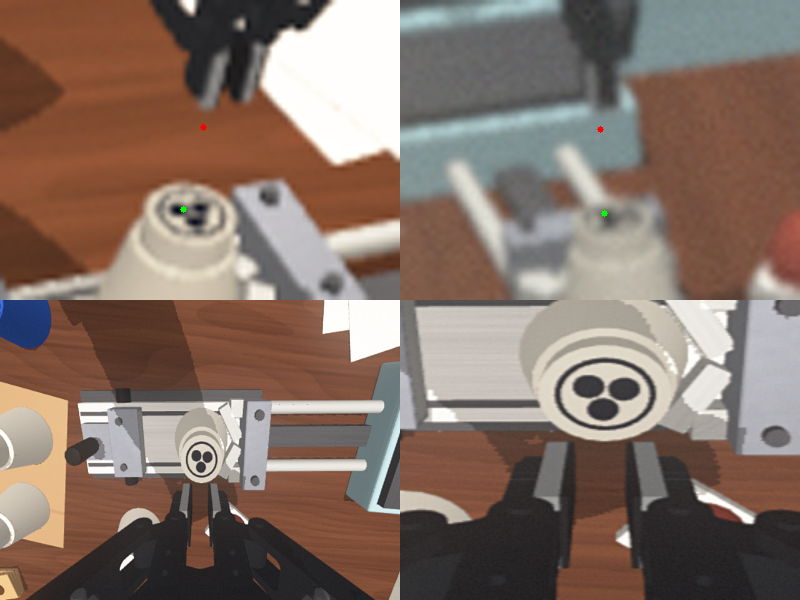

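```bash
python3 - <<'E'
from h import *
print(bot.hold_point_z)
p=np.array([.483,.2929,.1772])
print(tri([cam('scene'),cam('side')],[(447,126.5),(268.6,126)]))
for dz in(0,.01,.02,.03):
  print(dz,[proj(cam(c),[p+[dx,0,dz] for dx in(-.011,.011)]).round(1).tolist() for c in('scene','side','wrist')])
E
```

```text
0.0187
[0.4858 0.2998 0.1933]
0 [[[441.3, 129.0], [444.1, 134.0]], [[264.8, 131.5], [271.5, 130.5]], [[321.6, 229.7], [318.5, 264.7]]]
0.01 [[[442.0, 126.1], [444.9, 131.1]], [[264.6, 128.7], [271.3, 127.7]], [[321.7, 236.8], [318.4, 273.5]]]
0.02 [[[442.7, 123.2], [445.6, 128.2]], [[264.4, 125.9], [271.1, 124.9]], [[321.8, 244.8], [318.3, 283.4]]]
0.03 [[[443.5, 120.3], [446.4, 125.3]], [[264.1, 123.0], [270.9, 122.1]], [[321.9, 253.9], [318.2, 294.5]]]
```

All three cameras agree that the fingertips end about 20 mm behind the reported TCP, so I grip 20 mm lower than computed. The cup is untouched.

>>> {"api": "apply_moves", "payload": {"plan": [{"fingers":1,"tx":0,"ty":0.005,"tz":0,"roll":0},{"fingers":1,"tx":0,"ty":0.005,"tz":0,"roll":0},{"fingers":1,"tx":0,"ty":0.005,"tz":0,"roll":0},{"fingers":1,"tx":0,"ty":0.005,"tz":-0.15,"roll":0},{"fingers":1,"tx":0,"ty":0.005,"tz":-0.35,"roll":0},{"fingers":1,"tx":0,"ty":0.005,"tz":-0.515,"roll":0},{"fingers":1,"tx":0,"ty":0.005,"tz":-0.515,"roll":0},{"fingers":0,"tx":0,"ty":0.005,"tz":-0.515,"roll":0},{"fingers":0,"tx":0,"ty":0.005,"tz":-0.515,"roll":0},{"fingers":0,"tx":0,"ty":0.005,"tz":-0.515,"roll":0}], "force": 40}}

```text
clock: 10.45
ee_pos: [0.483, 0.2938, 0.0736]
tool_rot: [[-0.997, -0.08, 0.003], [-0.08, 0.997, 0.001], [-0.003, 0.001, -1.0]]
ft_force: [-0.5, 0.0, 6.0]
width: 0.0507
grip_force: 40.5
```

>>> {"api": "apply_moves", "payload": {"plan": [{"fingers":0,"tx":0,"ty":0,"tz":0,"roll":0},{"fingers":0,"tx":0,"ty":0,"tz":0,"roll":0}]}}

```text
clock: 10.7
ee_pos: [0.483, 0.2938, 0.0736]
tool_rot: [[-0.997, -0.08, 0.003], [-0.08, 0.997, 0.001], [-0.003, 0.001, -1.0]]
ft_force: [-0.8, -1.2, 6.7]
width: 0.0506
grip_force: 40.4
```

>>> {"api": "apply_moves", "payload": {"plan": [{"fingers":0,"tx":0,"ty":0,"tz":0.2,"roll":0},{"fingers":0,"tx":0,"ty":0,"tz":0.45,"roll":0},{"fingers":0,"tx":0,"ty":-0.05,"tz":0.7,"roll":0},{"fingers":0,"tx":0,"ty":-0.3,"tz":0.75,"roll":0},{"fingers":0,"tx":0,"ty":-0.6,"tz":0.75,"roll":0},{"fingers":0,"tx":0,"ty":-0.9,"tz":0.75,"roll":0},{"fingers":0,"tx":0,"ty":-1,"tz":0.75,"roll":0}]}}

```text
clock: 11.58
ee_pos: [0.4821, 0.0909, 0.223]
tool_rot: [[-0.997, -0.078, 0.002], [-0.078, 0.997, -0.0], [-0.002, -0.0, -1.0]]
ft_force: [-0.2, 0.2, -1.1]
width: 0.0506
grip_force: 42.6
```

>>> {"api": "apply_moves", "payload": {"plan": [{"fingers":0,"tx":0,"ty":-0.25,"tz":0,"roll":0},{"fingers":0,"tx":0,"ty":-0.5,"tz":0,"roll":0},{"fingers":0,"tx":0,"ty":-0.75,"tz":0,"roll":0},{"fingers":0,"tx":0,"ty":-1,"tz":0,"roll":0}]}}

```text
clock: 12.08
ee_pos: [0.482, -0.1081, 0.2229]
tool_rot: [[-0.997, -0.08, 0.002], [-0.08, 0.997, -0.0], [-0.001, -0.001, -1.0]]
ft_force: [0.8, 0.2, -1.4]
width: 0.0506
grip_force: 42.5
```

>>> {"api": "apply_moves", "payload": {"plan": [{"fingers":0,"tx":0,"ty":-0.25,"tz":0,"roll":0},{"fingers":0,"tx":0,"ty":-0.5,"tz":0,"roll":0},{"fingers":0,"tx":0,"ty":-0.75,"tz":0,"roll":0},{"fingers":0,"tx":0,"ty":-0.9,"tz":0,"roll":0},{"fingers":0,"tx":0,"ty":-0.9,"tz":0,"roll":0}]}}

```text
clock: 12.7
ee_pos: [0.4818, -0.2881, 0.2222]
tool_rot: [[-0.997, -0.078, 0.0], [-0.078, 0.997, -0.0], [-0.0, -0.0, -1.0]]
ft_force: [0.2, 0.5, -0.9]
width: 0.0508
grip_force: 42.5
```

```bash
python3 - <<'E'
from h import *
s=bot.sense();print(s['clock'],s['ee_pos'],s['tool_rot'][:2],s['width'],s['grip_force'],s['ft_force'],s['q'])
C=cam('wrist');im=viewer.snapshot('wrist')
np.savez('w8.npz',W=C[1],K=C[0])
cv2.imwrite('pics/w8.png',im[:,:,::-1])
E
```

```text
12.7 [ 0.4818 -0.2881  0.2222] [[-0.997  -0.0779  0.0003]
 [-0.0779  0.997  -0.0003]] 0.050790665054321796 42.54078984260559 [ 0.1603  0.4767 -0.8641] [ -34.6127   18.0345   84.1768   -0.0074   77.7643 -129.0779]
```

View pics/w8.png

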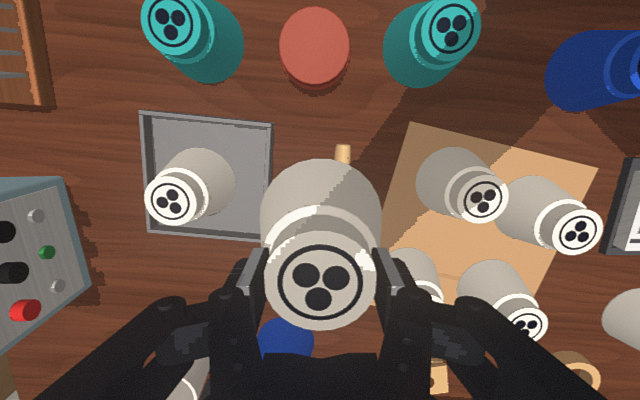

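The held cup's top is at (320,283), and the starter's top in the tray is at (170,201).

```bash
python3 - <<'E'
from h import *
d=np.load('w8.npz');C=(d['K'],d['W'])
print(ray_z(C,(170,201),.091),ray_z(C,(320,283),.2646))
cs=['scene','side'];ims=[viewer.snapshot(c) for c in cs]
C=[cam(c) for c in cs]
print([[(round(d['p'],2),np.round(d['extent']).astype(int).tolist()) for d in viewer.look_for(c,'starter')] for c in cs])
E
```

```text
[ 0.5077 -0.4359  0.091 ] [ 0.4818 -0.2876  0.2646]
[[(0.88, [190, 167, 33, 37]), (0.83, [228, 264, 31, 27]), (0.81, [186, 210, 30, 40]), (0.41, [230, 146, 32, 40])], [(0.92, [351, 327, 37, 47]), (0.79, [423, 269, 33, 44]), (0.57, [282, 340, 39, 52])]]
```

>>> {"api": "apply_moves", "payload": {"plan": [{"fingers":0,"tx":0.07,"ty":-0.25,"tz":0,"roll":0},{"fingers":0,"tx":0.135,"ty":-0.5,"tz":0,"roll":0},{"fingers":0,"tx":0.135,"ty":-0.735,"tz":0,"roll":0},{"fingers":0,"tx":0.135,"ty":-0.735,"tz":-0.1,"roll":0},{"fingers":0,"tx":0.135,"ty":-0.735,"tz":-0.3,"roll":0},{"fingers":0,"tx":0.135,"ty":-0.735,"tz":-0.45,"roll":0},{"fingers":0,"tx":0.135,"ty":-0.735,"tz":-0.55,"roll":0},{"fingers":0,"tx":0.135,"ty":-0.735,"tz":-0.55,"roll":0}]}}

```text
clock: 13.95
ee_pos: [0.5092, -0.4328, 0.111]
tool_rot: [[-0.997, -0.081, -0.001], [-0.081, 0.997, 0.001], [0.001, 0.001, -1.0]]
ft_force: [0.5, 0.4, -1.3]
width: 0.0504
grip_force: 42.7
```

```bash
python3 - <<'E'
from h import *
s=bot.sense();print(s['clock'],s['ee_pos'],s['width'],s['ft_force'],s['ft_torque'])
a=viewer.snapshot('scene')[:,:,::-1];b=viewer.snapshot('side')[:,:,::-1]
g=lambda i:cv2.resize(i,(400,400),interpolation=cv2.INTER_CUBIC)
cv2.imwrite('pics/c9.png',np.hstack([g(a[160:260,140:240]),g(b[270:370,300:400])]))
E
```

```text
13.95 [ 0.5092 -0.4328  0.111 ] 0.050434024302827375 [ 0.4575  0.3673 -1.2895] [ 0.0038  0.0374 -0.0544]
```

View pics/c9.png

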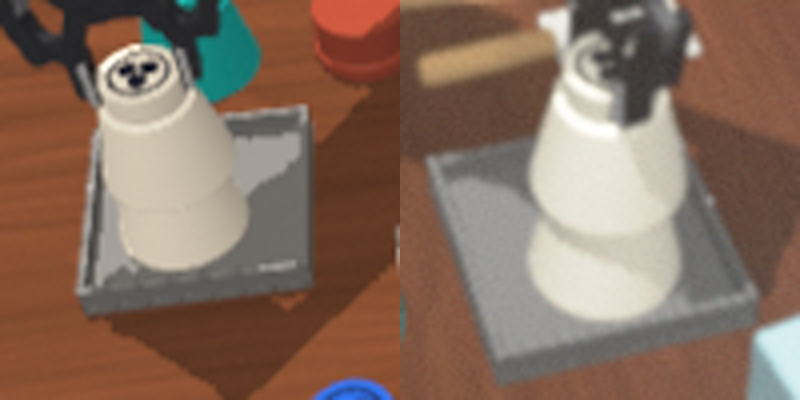

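The held cup is over the starter and in line in both views. Lowering it home and releasing.

>>> {"api": "apply_moves", "payload": {"plan": [{"fingers":0,"tx":0,"ty":0,"tz":-0.07,"roll":0},{"fingers":0,"tx":0,"ty":0,"tz":-0.14,"roll":0},{"fingers":0,"tx":0,"ty":0,"tz":-0.19,"roll":0},{"fingers":0,"tx":0,"ty":0,"tz":-0.205,"roll":0},{"fingers":0,"tx":0,"ty":0,"tz":-0.205,"roll":0}]}}

```text
clock: 14.68
ee_pos: [0.5092, -0.4338, 0.0711]
tool_rot: [[-0.997, -0.08, 0.0], [-0.08, 0.997, -0.0], [-0.0, -0.0, -1.0]]
ft_force: [-1.6, -1.2, 0.8]
width: 0.0504
grip_force: 42.8
```

>>> {"api": "apply_moves", "payload": {"plan": [{"fingers":1,"tx":0,"ty":0,"tz":0,"roll":0},{"fingers":1,"tx":0,"ty":0,"tz":0,"roll":0},{"fingers":1,"tx":0,"ty":0,"tz":0,"roll":0},{"fingers":1,"tx":0,"ty":0,"tz":0,"roll":0},{"fingers":1,"tx":0,"ty":0,"tz":0.25,"roll":0},{"fingers":1,"tx":0,"ty":0,"tz":0.5,"roll":0},{"fingers":1,"tx":0,"ty":0.2,"tz":0.7,"roll":0},{"fingers":1,"tx":0,"ty":0.5,"tz":0.7,"roll":0},{"fingers":1,"tx":0,"ty":0.8,"tz":0.7,"roll":0},{"fingers":1,"tx":0,"ty":1,"tz":0.7,"roll":0}]}}

```text
clock: 15.92
ee_pos: [0.509, -0.2312, 0.2113]
tool_rot: [[-0.997, -0.081, 0.001], [-0.081, 0.997, -0.0], [-0.001, -0.0, -1.0]]
ft_force: [1.0, 0.0, -0.5]
width: 0.0852
grip_force: 0.0
```

>>> {"api": "apply_moves", "payload": {"plan": [{"fingers":1,"tx":0.1,"ty":0.25,"tz":0,"roll":0},{"fingers":1,"tx":0.2,"ty":0.5,"tz":0,"roll":0},{"fingers":1,"tx":0.3,"ty":0.75,"tz":0,"roll":0},{"fingers":1,"tx":0.4,"ty":1,"tz":0,"roll":0}]}}

```text
clock: 16.42
ee_pos: [0.5897, -0.0318, 0.2111]
tool_rot: [[-0.997, -0.08, 0.0], [-0.08, 0.997, -0.0], [-0.0, -0.0, -1.0]]
ft_force: [-0.1, -1.3, 0.2]
width: 0.0856
grip_force: 0.0
```

>>> {"api": "apply_moves", "payload": {"plan": [{"fingers":1,"tx":0.1,"ty":0.25,"tz":0,"roll":0},{"fingers":1,"tx":0.2,"ty":0.5,"tz":0,"roll":0},{"fingers":1,"tx":0.2,"ty":0.75,"tz":0,"roll":0},{"fingers":1,"tx":0.2,"ty":0.9,"tz":0,"roll":0},{"fingers":1,"tx":0.2,"ty":0.9,"tz":0,"roll":0}]}}

```text
clock: 17.05
ee_pos: [0.6289, 0.1486, 0.2107]
tool_rot: [[-0.997, -0.083, -0.0], [-0.083, 0.997, 0.0], [0.0, 0.0, -1.0]]
ft_force: [-0.0, -0.8, 0.8]
width: 0.0855
grip_force: 0.0
```

```bash
python3 - <<'E'
from h import *
s=bot.sense();print(s['clock'],s['ee_pos'])
C=cam('wrist');im=viewer.snapshot('wrist')
np.savez('w10.npz',W=C[1],K=C[0])
cv2.imwrite('pics/w10.png',im[:,:,::-1])
print([(round(d['p'],2),np.round(d['extent'])) for d in viewer.look_for('wrist','blank')])
for a,b in ((.086,'blank top'),):print(proj(C,[.659,.1855,a]))
cs=['scene','side'];ims=[viewer.snapshot(c) for c in cs]
print(fit(cs,ims,[(.484,-.122,0),(.511,-.013,0),(.62,-.152,0),(.628,-.034,0)]))
E
```

```text
17.05 [0.6289 0.1486 0.2107]
[(0.79, array([349., 204.,  69.,  82.]))]
[[353.8901 221.074 ]]
(array([[ 0.4837, -0.1216],
       [ 0.5124, -0.013 ],
       [ 0.6234, -0.1571],
       [ 0.6317, -0.0357]]), np.float64(0.19613105271761325))
```

View pics/w10.png

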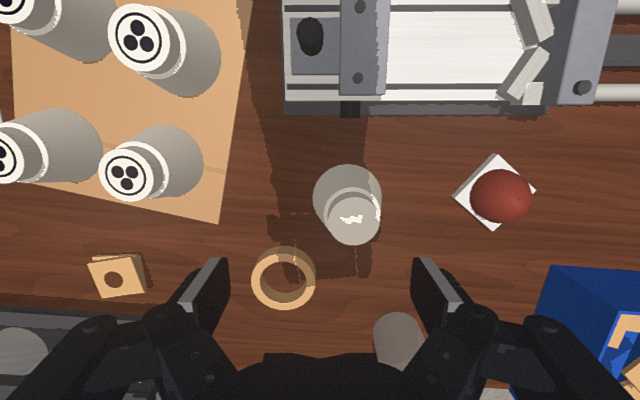

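The blank's top is at (354,216), within 5 px of its prediction; the empty V and open jaw are at top right. Checking the bottle's distance.

```bash
python3 - <<'E'
from h import *
d=np.load('w10.npz');C=(d['K'],d['W']);print('blank',ray_z(C,(354,216),.086),'pad',ray_z(C,(498,197),.04),'tape',ray_z(C,(283,280),.02))
S=lambda u,v:(150+u/2,120+v/2)
print('bottle',ray_z(cam('scene'),S(660,325),0),ray_z(cam('side'),(170+412/2,110+105/2),0))
# vise V geometry: V faces pixel tops; jaw front bottom
print(ray_z(C,(388,95),.03),ray_z(C,(316,38),.105))
E
```

```text
blank [0.6537 0.185  0.086 ] pad [0.6334 0.3508 0.04  ] tape [0.772  0.1128 0.02  ]
bottle [0.859  0.2865 0.    ] [0.8597 0.279  0.    ]
[0.5356 0.2132 0.03  ] [0.5023 0.1353 0.105 ]
```

>>> {"api": "apply_moves", "payload": {"plan": [{"fingers":1,"tx":0.14,"ty":0.185,"tz":0,"roll":0},{"fingers":1,"tx":0.14,"ty":0.185,"tz":-0.15,"roll":0},{"fingers":1,"tx":0.14,"ty":0.185,"tz":-0.4,"roll":0},{"fingers":1,"tx":0.14,"ty":0.185,"tz":-0.65,"roll":0},{"fingers":1,"tx":0.14,"ty":0.185,"tz":-0.833,"roll":0},{"fingers":1,"tx":0.14,"ty":0.185,"tz":-0.833,"roll":0},{"fingers":0,"tx":0.14,"ty":0.185,"tz":-0.833,"roll":0},{"fingers":0,"tx":0.14,"ty":0.185,"tz":-0.833,"roll":0},{"fingers":0,"tx":0.14,"ty":0.185,"tz":-0.833,"roll":0},{"fingers":0,"tx":0.14,"ty":0.185,"tz":-0.833,"roll":0}], "force": 40}}

```text
clock: 18.5
ee_pos: [0.6583, 0.1835, 0.0466]
tool_rot: [[-0.997, -0.08, 0.004], [-0.08, 0.997, 0.0], [-0.004, -0.0, -1.0]]
ft_force: [0.8, -0.7, 7.2]
width: 0.0501
grip_force: 40.5
```

```bash
python3 - <<'E'
from h import *
s=bot.sense();print(s['clock'],s['ee_pos'],s['width'],s['grip_force'],s['ft_force'])
C=cam('wrist');im=viewer.snapshot('wrist')
np.savez('w11.npz',W=C[1],K=C[0])
cv2.imwrite('pics/w11.png',im[:,:,::-1])
for dx in(-.008,0,.008):print(proj(C,s['ee_pos']+[dx,0,.042]))
print([(round(d['p'],2),np.round(d['extent'])) for d in viewer.look_for('wrist','blank')])
E
```

```text
18.5 [0.6583 0.1835 0.0466] 0.05011704044252985 40.46008586883545 [ 0.8043 -0.6854  7.1746]
[[320.4796 267.0557]]
[[319.0349 282.8283]]
[[317.6386 298.0721]]
[(0.71, array([322., 244., 120., 167.]))]
```

```bash
python3 - <<'E'
from h import *
for n in('w8','w11'):
    im=cv2.imread(f'pics/{n}.png')[:,:,::-1].copy();g=im[...,0].astype(int)
    for u in (318,320,322):
        print(n,u,[(v,g[v,u]) for v in range(225,350,3)] if u==320 else np.where(cream(im)[200:,u]>0)[0].max()+200)
    row=g[280];print(n,[(u,row[u]) for u in range(255,390,5)])
E
```

```text
w8 318 330
w8 320 [(225, np.int64(148)), (228, np.int64(148)), (231, np.int64(202)), (234, np.int64(202)), (237, np.int64(201)), (240, np.int64(199)), (243, np.int64(206)), (246, np.int64(57)), (249, np.int64(73)), (252, np.int64(200)), (255, np.int64(197)), (258, np.int64(199)), (261, np.int64(197)), (264, np.int64(197)), (267, np.int64(199)), (270, np.int64(203)), (273, np.int64(183)), (276, np.int64(183)), (279, np.int64(205)), (282, np.int64(199)), (285, np.int64(198)), (288, np.int64(57)), (291, np.int64(51)), (294, np.int64(48)), (297, np.int64(50)), (300, np.int64(47)), (303, np.int64(48)), (306, np.int64(48)), (309, np.int64(44)), (312, np.int64(199)), (315, np.int64(201)), (318, np.int64(35)), (321, np.int64(196)), (324, np.int64(193)), (327, np.int64(192)), (330, np.int64(175)), (333, np.int64(113)), (336, np.int64(118)), (339, np.int64(119)), (342, np.int64(119)), (345, np.int64(108)), (348, np.int64(105))]
w8 322 330
w8 [(255, np.int64(49)), (260, np.int64(47)), (265, np.int64(190)), (270, np.int64(195)), (275, np.int64(198)), (280, np.int64(45)), (285, np.int64(198)), (2
[... 1276 characters left out ...]
05)), (339, np.int64(102)), (342, np.int64(144)), (345, np.int64(144)), (348, np.int64(142))]
w11 322 328
w11 [(255, np.int64(59)), (260, np.int64(59)), (265, np.int64(136)), (270, np.int64(236)), (275, np.int64(236)), (280, np.int64(236)), (285, np.int64(236)), (290, np.int64(236)), (295, np.int64(236)), (300, np.int64(237)), (305, np.int64(237)), (310, np.int64(236)), (315, np.int64(236)), (320, np.int64(237)), (325, np.int64(236)), (330, np.int64(237)), (335, np.int64(237)), (340, np.int64(237)), (345, np.int64(236)), (350, np.int64(236)), (355, np.int64(236)), (360, np.int64(235)), (365, np.int64(236)), (370, np.int64(236)), (375, np.int64(127)), (380, np.int64(61)), (385, np.int64(59))]
```

>>> {"api": "apply_moves", "payload": {"plan": [{"fingers":0,"tx":0,"ty":0,"tz":0.2,"roll":0},{"fingers":0,"tx":0,"ty":0,"tz":0.45,"roll":0},{"fingers":0,"tx":0,"ty":0,"tz":0.7,"roll":0},{"fingers":0,"tx":-0.2,"ty":0.12,"tz":0.7,"roll":0},{"fingers":0,"tx":-0.45,"ty":0.27,"tz":0.7,"roll":0},{"fingers":0,"tx":-0.7,"ty":0.42,"tz":0.7,"roll":0},{"fingers":0,"tx":-0.875,"ty":0.522,"tz":0.7,"roll":0},{"fingers":0,"tx":-0.875,"ty":0.522,"tz":0.7,"roll":0},{"fingers":0,"tx":-0.875,"ty":0.522,"tz":0.5,"roll":0},{"fingers":0,"tx":-0.875,"ty":0.522,"tz":0.3,"roll":0}]}}

```text
clock: 19.85
ee_pos: [0.4832, 0.2877, 0.1043]
tool_rot: [[-0.997, -0.08, 0.002], [-0.08, 0.997, 0.001], [-0.002, 0.001, -1.0]]
ft_force: [0.1, -0.7, -0.0]
width: 0.0501
grip_force: 42.4
```

>>> {"api": "apply_moves", "payload": {"plan": [{"fingers":0,"tx":0,"ty":0,"tz":-0.07,"roll":0},{"fingers":0,"tx":0,"ty":0,"tz":-0.12,"roll":0},{"fingers":0,"tx":0,"ty":0,"tz":-0.135,"roll":0},{"fingers":0,"tx":0,"ty":0,"tz":-0.135,"roll":0}]}}

```text
clock: 20.35
ee_pos: [0.4826, 0.2881, 0.0781]
tool_rot: [[-0.997, -0.08, 0.001], [-0.08, 0.997, 0.001], [-0.001, 0.0, -1.0]]
ft_force: [-0.3, 0.2, -0.8]
width: 0.0506
grip_force: 42.3
```

>>> {"api": "apply_moves", "payload": {"plan": [{"fingers":0,"tx":0,"ty":0,"tz":-0.01,"roll":0},{"fingers":0,"tx":0,"ty":0,"tz":-0.015,"roll":0},{"fingers":0,"tx":0,"ty":0,"tz":-0.015,"roll":0}]}}

```text
clock: 20.72
ee_pos: [0.4832, 0.2885, 0.0765]
tool_rot: [[-0.997, -0.08, 0.003], [-0.08, 0.997, 0.001], [-0.003, 0.001, -1.0]]
ft_force: [-3.1, -0.8, 13.4]
width: 0.0502
grip_force: 43.7
```

>>> {"api": "apply_moves", "payload": {"plan": [{"fingers":1,"tx":0,"ty":0,"tz":0,"roll":0},{"fingers":1,"tx":0,"ty":0,"tz":0,"roll":0},{"fingers":1,"tx":0,"ty":0,"tz":0,"roll":0},{"fingers":1,"tx":0,"ty":0,"tz":0,"roll":0},{"fingers":1,"tx":0,"ty":0,"tz":0.2,"roll":0},{"fingers":1,"tx":0,"ty":0,"tz":0.4,"roll":0},{"fingers":1,"tx":0.02,"ty":-0.25,"tz":0.4,"roll":0},{"fingers":1,"tx":0.04,"ty":-0.5,"tz":0.4,"roll":0},{"fingers":1,"tx":0.06,"ty":-0.8,"tz":0.4,"roll":0},{"fingers":1,"tx":0.06,"ty":-0.8,"tz":0.4,"roll":0}]}}

```text
clock: 21.98
ee_pos: [0.4945, 0.1248, 0.1545]
tool_rot: [[-0.997, -0.076, 0.0], [-0.076, 0.997, -0.0], [-0.0, -0.0, -1.0]]
ft_force: [-0.2, 1.4, 0.4]
width: 0.0855
grip_force: 0.0
```

```bash
python3 - <<'E'
from h import *
s=bot.sense();print(s['clock'],s['ee_pos'],s['ft_force'])
C=cam('wrist');im=viewer.snapshot('wrist')
print(proj(C,[[.4952,.1287,.105],[.4832,.2885,.116]]))
np.savez('w12.npz',W=C[1],K=C[0])
cv2.imwrite('pics/w12.png',im[:,:,::-1])
print([(round(d['p'],2),np.round(d['extent'])) for d in viewer.look_for('wrist','blank')],[(round(d['p'],2),np.round(d['extent'])) for d in viewer.look_for('wrist','jaw_handle')])
E
```

```text
21.975 [0.4945 0.1248 0.1545] [-0.2233  1.4194  0.3882]
[[324.5734 216.2284]
 [553.7771 221.9181]]
[(0.57, array([521., 200., 146., 105.]))] [(0.66, array([356., 196., 109.,  96.]))]
```

View pics/w12.png

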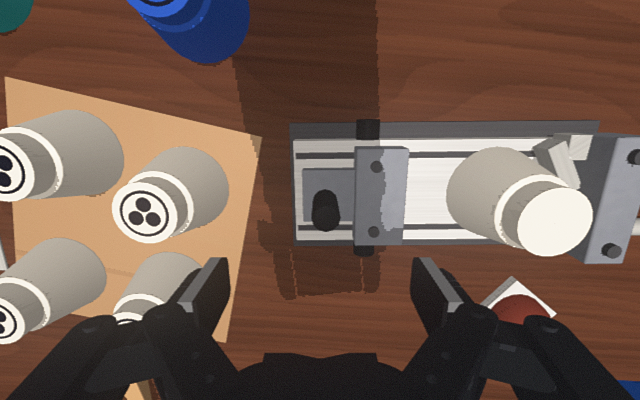

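The handle's top is at (327,217), as predicted; the blank stands upright on the bed in front of the V, its top at (555,221).

>>> {"api": "apply_moves", "payload": {"plan": [{"fingers":1,"tx":0,"ty":0,"tz":-0.2,"roll":0},{"fingers":1,"tx":0,"ty":0,"tz":-0.4,"roll":0},{"fingers":1,"tx":0,"ty":0,"tz":-0.47,"roll":0},{"fingers":1,"tx":0,"ty":0,"tz":-0.47,"roll":0},{"fingers":0,"tx":0,"ty":0,"tz":-0.47,"roll":0},{"fingers":0,"tx":0,"ty":0,"tz":-0.47,"roll":0},{"fingers":0,"tx":0,"ty":0,"tz":-0.47,"roll":0},{"fingers":0,"tx":0,"ty":0,"tz":-0.47,"roll":0},{"fingers":0,"tx":0,"ty":0,"tz":-0.47,"roll":0},{"fingers":0,"tx":0,"ty":0,"tz":-0.47,"roll":0}], "force": 40}}

```text
clock: 23.38
ee_pos: [0.4944, 0.129, 0.0611]
tool_rot: [[-0.997, -0.08, 0.001], [-0.08, 0.997, 0.002], [-0.001, 0.002, -1.0]]
ft_force: [-2.5, 9.4, 6.1]
width: 0.0204
grip_force: 39.1
```

>>> {"api": "apply_moves", "payload": {"plan": [{"fingers":0,"tx":-0.004,"ty":0.05,"tz":0,"roll":0},{"fingers":0,"tx":-0.008,"ty":0.1,"tz":0,"roll":0},{"fingers":0,"tx":-0.012,"ty":0.15,"tz":0,"roll":0},{"fingers":0,"tx":-0.016,"ty":0.2,"tz":0,"roll":0},{"fingers":0,"tx":-0.018,"ty":0.22,"tz":0,"roll":0},{"fingers":0,"tx":-0.018,"ty":0.22,"tz":0,"roll":0}]}}

```text
clock: 24.12
ee_pos: [0.4907, 0.1723, 0.0611]
tool_rot: [[-0.997, -0.081, 0.001], [-0.081, 0.997, 0.0], [-0.001, 0.0, -1.0]]
ft_force: [-5.0, 2.2, 7.2]
width: 0.0205
grip_force: 39.5
```

>>> {"api": "apply_moves", "payload": {"plan": [{"fingers":0,"tx":-0.001,"ty":0.01,"tz":0,"roll":0},{"fingers":0,"tx":-0.002,"ty":0.02,"tz":0,"roll":0},{"fingers":0,"tx":-0.003,"ty":0.03,"tz":0,"roll":0},{"fingers":0,"tx":-0.003,"ty":0.035,"tz":0,"roll":0},{"fingers":0,"tx":-0.003,"ty":0.035,"tz":0,"roll":0}]}}

```text
clock: 24.75
ee_pos: [0.4901, 0.1787, 0.0611]
tool_rot: [[-0.997, -0.08, 0.0], [-0.08, 0.997, -0.0], [-0.0, -0.0, -1.0]]
ft_force: [-4.6, -3.3, 8.6]
width: 0.0203
grip_force: 39.6
```

>>> {"api": "apply_moves", "payload": {"plan": [{"fingers":0,"tx":-0.001,"ty":0.01,"tz":0,"roll":0},{"fingers":0,"tx":-0.001,"ty":0.02,"tz":0,"roll":0},{"fingers":0,"tx":-0.001,"ty":0.02,"tz":0,"roll":0},{"fingers":0,"tx":-0.001,"ty":0.02,"tz":0,"roll":0}]}}

```text
clock: 25.25
ee_pos: [0.4898, 0.182, 0.0611]
tool_rot: [[-0.997, -0.08, -0.0], [-0.08, 0.997, -0.001], [0.0, -0.001, -1.0]]
ft_force: [-4.5, -8.8, 9.8]
width: 0.0207
grip_force: 39.8
```

>>> {"api": "apply_moves", "payload": {"plan": [{"fingers":0,"tx":-0.001,"ty":0.01,"tz":0,"roll":0},{"fingers":0,"tx":-0.001,"ty":0.02,"tz":0,"roll":0},{"fingers":0,"tx":-0.001,"ty":0.02,"tz":0,"roll":0},{"fingers":0,"tx":-0.001,"ty":0.02,"tz":0,"roll":0}]}}

```text
clock: 25.75
ee_pos: [0.4897, 0.1836, 0.0611]
tool_rot: [[-0.997, -0.08, -0.001], [-0.08, 0.997, -0.005], [0.001, -0.005, -1.0]]
ft_force: [-6.1, -30.3, 15.7]
width: 0.0206
grip_force: 40.9
```

Force rose to 30 N after 55 mm of travel, so the jaw is shut on the cup. Releasing and checking the result.

>>> {"api": "apply_moves", "payload": {"plan": [{"fingers":0,"tx":0,"ty":-0.01,"tz":0,"roll":0},{"fingers":0,"tx":0,"ty":-0.01,"tz":0,"roll":0},{"fingers":1,"tx":0,"ty":-0.01,"tz":0,"roll":0},{"fingers":1,"tx":0,"ty":-0.01,"tz":0,"roll":0},{"fingers":1,"tx":0,"ty":-0.01,"tz":0,"roll":0},{"fingers":1,"tx":0,"ty":-0.01,"tz":0,"roll":0},{"fingers":1,"tx":0,"ty":-0.01,"tz":0.25,"roll":0},{"fingers":1,"tx":0,"ty":-0.01,"tz":0.5,"roll":0},{"fingers":1,"tx":0,"ty":-0.2,"tz":0.7,"roll":0},{"fingers":1,"tx":0,"ty":-0.2,"tz":0.7,"roll":0}]}}

```text
clock: 27.0
ee_pos: [0.4908, 0.1458, 0.2034]
tool_rot: [[-0.997, -0.079, 0.005], [-0.079, 0.997, 0.001], [-0.005, 0.001, -1.0]]
ft_force: [0.4, -0.8, -0.1]
width: 0.0852
grip_force: 0.0
```

```bash
python3 - <<'E'
from h import *
s=bot.sense();print(s['clock'],s['ee_pos'],s['tool_rot'][:2])
C=cam('wrist');im=viewer.snapshot('wrist');np.savez('w13.npz',W=C[1],K=C[0])
cv2.imwrite('pics/w13.png',im[:,:,::-1])
h=cv2.cvtColor(im,cv2.COLOR_RGB2HSV)
def top(im,guess,zt,r=.026):
    # bright flat disc of the foot's top: largest bright component near the guess
    p=proj(C,guess)[0];g=cv2.cvtColor(im,cv2.COLOR_RGB2GRAY)
    m=(g>225).astype(np.uint8);n,l,st,ce=cv2.connectedComponentsWithStats(m)
    ok=[i for i in range(1,n) if st[i,4]>300];i=min(ok,key=lambda i:np.hypot(*(ce[i]-p)))
    return p,st[i],ce[i],ray_z(C,ce[i],zt)
print('blank top',top(im,[.4815,.294,.116],.116))
print('handle net',[(round(d['p'],2),np.round(d['extent'])) for d in viewer.look_for('wrist','jaw_handle')])
E
```

```text
27.0 [0.4908 0.1458 0.2034] [[-0.9969 -0.0787  0.0054]
 [-0.0787  0.9969  0.001 ]]
blank top (array([493.6392, 202.266 ]), array([ 450,  166,   76,   67, 3124], dtype=int32), array([491.6095, 200.9587]), array([0.4805, 0.292 , 0.116 ]))
handle net [(0.94, array([380., 181.,  93.,  81.]))]
```

```bash
python3 - <<'E'
from h import *
def sub(r):
    _,v,_,(x,y)=cv2.minMaxLoc(r);o=[]
    for a,b,c,k in((r[y,x-1],r[y,x],r[y,x+1],x),(r[y-1,x],r[y,x],r[y+1,x],y)):o.append(k+.5*(a-c)/(a-2*b+c))
    return v,np.array(o)
for c,cb,hb in(('scene',(425,170,26,36),(394,155,14,18)),('side',(258,160,26,26),(276,166,14,18))):
    a=cv2.cvtColor(cv2.imread(f'pics/{c}0.png'),cv2.COLOR_BGR2GRAY);im=viewer.snapshot(c);cv2.imwrite(f'pics/{c}13.png',im[:,:,::-1])
    b=cv2.cvtColor(im,cv2.COLOR_RGB2GRAY)
    C=cam(c)
    pc=proj(C,[.482,.2942,.07])[0].astype(int);ph=proj(C,[.4913,.178,.09])[0].astype(int)
    for n,p,w,hh in(('cup',pc,18,16),('handle',ph,8,10)):
        t=a[p[1]-hh:p[1]+hh,p[0]-w:p[0]+w];M=6
        r=cv2.matchTemplate(b[p[1]-hh-M:p[1]+hh+M,p[0]-w-M:p[0]+w+M],t,cv2.TM_CCOEFF_NORMED)
        v,o=sub(r);d=o-M
        z=.07 if n=='cup' else .09
        print(c,n,round(v,2),d,(ray_z(C,p+d,z)-ray_z(C,p,z))[:2]*1000)
E
```

```text
scene cup 0.85 [0.4998 0.0828] [0.6028 1.3282]
scene handle 0.94 [ 1.0576 -0.186 ] [-0.2068  3.2122]
side cup 0.95 [-0.0477 -0.2347] [0.1795 1.6052]
side handle 0.98 [-0.2548 -0.4671] [-0.1247  3.0338]
```

The blank sits about 1.5 mm deeper in the V than the printed cup did, with the jaw about 3 mm further shut, so it is home. Re-measuring the paper cups.

```bash
cat >> h.py <<'E'
def marks(z=.086,lo=1):
    """printed tops seen in the wrist picture: dark ring centres -> world"""
    C=cam('wrist');im=viewer.snapshot('wrist');g=cv2.cvtColor(im,cv2.COLOR_RGB2GRAY)
    cn,hi=cv2.findContours((g<110).astype(np.uint8),cv2.RETR_CCOMP,cv2.CHAIN_APPROX_NONE);o=[]
    for i,c in enumerate(cn):
        if len(c)<50 or hi[0][i][2]<0:continue
        (u,v),(a,b),_=cv2.fitEllipse(c)
        if 20<a<b<110 and a/b>.6: o.append(np.r_[u,v,a,b,ray_z(C,(u,v),z)[:2]])
    return np.array(o),im
E
python3 - <<'E'
from h import *
cs=['scene','side'];ims=[cv2.imread(f'pics/{c}13.png')[:,:,::-1].copy() for c in cs]
print(fit(cs,ims,[(.484,-.122,0),(.512,-.013,0),(.622,-.155,0),(.63,-.035,0)]))
o,im=marks();print(o)
E
```

```text
(array([[ 0.4848, -0.1221],
       [ 0.5121, -0.0136],
       [ 0.624 , -0.1575],
       [ 0.6312, -0.0374]]), np.float64(0.17121535966106574))
[[145.9286 200.6391  35.6282  42.1535   0.5105  -0.0142]
 [ 23.2803 162.0323  35.7283  47.3801   0.4827  -0.1216]]
```

>>> {"api": "apply_moves", "payload": {"plan": [{"fingers":1,"tx":0.04,"ty":-0.3,"tz":0,"roll":0},{"fingers":1,"tx":0.08,"ty":-0.6,"tz":0,"roll":0},{"fingers":1,"tx":0.1,"ty":-0.795,"tz":-0.15,"roll":0},{"fingers":1,"tx":0.1,"ty":-0.795,"tz":-0.4,"roll":0},{"fingers":1,"tx":0.1,"ty":-0.795,"tz":-0.65,"roll":0},{"fingers":1,"tx":0.1,"ty":-0.795,"tz":-0.79,"roll":0},{"fingers":1,"tx":0.1,"ty":-0.795,"tz":-0.79,"roll":0},{"fingers":0,"tx":0.1,"ty":-0.795,"tz":-0.79,"roll":0},{"fingers":0,"tx":0.1,"ty":-0.795,"tz":-0.79,"roll":0},{"fingers":0,"tx":0.1,"ty":-0.795,"tz":-0.79,"roll":0}], "force": 40}}

```text
clock: 28.5
ee_pos: [0.5104, -0.012, 0.0436]
tool_rot: [[-0.997, -0.08, 0.002], [-0.08, 0.997, 0.0], [-0.002, -0.0, -1.0]]
ft_force: [-0.6, 1.4, 7.3]
width: 0.0504
grip_force: 40.7
```

>>> {"api": "apply_moves", "payload": {"plan": [{"fingers":0,"tx":0,"ty":0,"tz":0,"roll":0},{"fingers":0,"tx":0,"ty":0,"tz":0.2,"roll":0},{"fingers":0,"tx":0,"ty":0,"tz":0.45,"roll":0},{"fingers":0,"tx":0,"ty":0,"tz":0.7,"roll":0},{"fingers":0,"tx":0,"ty":-0.15,"tz":0.9,"roll":0},{"fingers":0,"tx":0,"ty":-0.4,"tz":0.9,"roll":0},{"fingers":0,"tx":0,"ty":-0.7,"tz":0.9,"roll":0},{"fingers":0,"tx":0,"ty":-1,"tz":0.9,"roll":0}]}}

```text
clock: 29.5
ee_pos: [0.5093, -0.2138, 0.223]
tool_rot: [[-0.997, -0.081, 0.001], [-0.081, 0.997, -0.0], [-0.001, -0.0, -1.0]]
ft_force: [1.5, 0.2, -0.9]
width: 0.0505
grip_force: 42.7
```

>>> {"api": "apply_moves", "payload": {"plan": [{"fingers":0,"tx":0,"ty":-0.3,"tz":0,"roll":0},{"fingers":0,"tx":0,"ty":-0.6,"tz":0,"roll":0},{"fingers":0,"tx":0,"ty":-0.8,"tz":0,"roll":0},{"fingers":0,"tx":0,"ty":-0.8,"tz":0,"roll":0},{"fingers":0,"tx":0,"ty":-0.8,"tz":0,"roll":0}]}}

```text
clock: 30.12
ee_pos: [0.5096, -0.3716, 0.2224]
tool_rot: [[-0.997, -0.08, -0.0], [-0.08, 0.997, 0.0], [0.0, 0.0, -1.0]]
ft_force: [0.4, 0.5, -1.2]
width: 0.0508
grip_force: 42.7
```

```bash
python3 - <<'E'
from h import *
s=bot.sense();print(s['clock'],s['ee_pos'],s['width'],s['grip_force'],s['q'][5])
z=s['ee_pos'][2]
o,im=marks(.113);print(o);C=cam('wrist')
for r in o:
    print(ray_z(C,r[:2],z+.042))
E
```

```text
30.125 [ 0.5096 -0.3716  0.2224] 0.050800480063145935 42.66321122646332 -134.0393659754987
[[627.5207 371.2058  21.9009  32.8276   0.6869  -0.013 ]
 [320.0916 281.7037  75.1112  84.8564   0.6016  -0.3635]
 [571.2115 179.2397  32.4628  41.677    0.4782  -0.1454]]
[ 0.5475 -0.2135  0.2644]
[ 0.5094 -0.3707  0.2644]
[ 0.454  -0.273   0.2644]
```

>>> {"api": "apply_moves", "payload": {"plan": [{"fingers":0,"tx":0,"ty":-0.2,"tz":0,"roll":0},{"fingers":0,"tx":0,"ty":-0.311,"tz":0,"roll":0},{"fingers":0,"tx":0,"ty":-0.311,"tz":-0.1,"roll":0},{"fingers":0,"tx":0,"ty":-0.311,"tz":-0.25,"roll":0},{"fingers":0,"tx":0,"ty":-0.311,"tz":-0.38,"roll":0},{"fingers":0,"tx":0,"ty":-0.311,"tz":-0.5,"roll":0},{"fingers":0,"tx":0,"ty":-0.311,"tz":-0.58,"roll":0},{"fingers":0,"tx":0,"ty":-0.311,"tz":-0.63,"roll":0},{"fingers":0,"tx":0,"ty":-0.311,"tz":-0.655,"roll":0},{"fingers":0,"tx":0,"ty":-0.311,"tz":-0.655,"roll":0}]}}

```text
clock: 31.42
ee_pos: [0.5102, -0.4343, 0.0927]
tool_rot: [[-0.997, -0.081, 0.001], [-0.081, 0.997, -0.001], [-0.001, -0.001, -1.0]]
ft_force: [-1.3, 1.9, 3.5]
width: 0.0506
grip_force: 43.1
```

>>> {"api": "apply_moves", "payload": {"plan": [{"fingers":1,"tx":0,"ty":0,"tz":0,"roll":0},{"fingers":1,"tx":0,"ty":0,"tz":0,"roll":0},{"fingers":1,"tx":0,"ty":0,"tz":0,"roll":0},{"fingers":1,"tx":0,"ty":0,"tz":0,"roll":0},{"fingers":1,"tx":0,"ty":0,"tz":0.25,"roll":0},{"fingers":1,"tx":0,"ty":0,"tz":0.5,"roll":0},{"fingers":1,"tx":0,"ty":0.2,"tz":0.6,"roll":0},{"fingers":1,"tx":0,"ty":0.5,"tz":0.6,"roll":0},{"fingers":1,"tx":0,"ty":0.8,"tz":0.6,"roll":0},{"fingers":1,"tx":0,"ty":0.8,"tz":0.6,"roll":0}]}}

```text
clock: 32.67
ee_pos: [0.51, -0.2711, 0.2121]
tool_rot: [[-0.996, -0.084, 0.001], [-0.084, 0.996, -0.0], [-0.001, -0.0, -1.0]]
ft_force: [0.3, -0.2, 0.9]
width: 0.0854
grip_force: 0.0
```

```bash
python3 - <<'E'
from h import *
s=bot.sense();print(s['clock'],s['ee_pos'],s['width'],s['q'][5])
o,im=marks(.086);print(o);C=cam('wrist')
for r in o: print(ray_z(C,r[:2],.135))
E
```

```text
32.675 [ 0.51   -0.2711  0.2121] 0.08540252894361254 -126.45793938113425
[[118.084  187.1345  41.3375  50.3138   0.5251  -0.4655]
 [477.2339 173.3706  36.2683  42.2962   0.4824  -0.1224]]
[ 0.5096 -0.4356  0.135 ]
[ 0.4744 -0.1504  0.135 ]
```

>>> {"api": "apply_moves", "payload": {"plan": [{"fingers":1,"tx":-0.06,"ty":0.3,"tz":0,"roll":0},{"fingers":1,"tx":-0.133,"ty":0.6,"tz":0,"roll":0},{"fingers":1,"tx":-0.133,"ty":0.745,"tz":-0.15,"roll":0},{"fingers":1,"tx":-0.133,"ty":0.745,"tz":-0.4,"roll":0},{"fingers":1,"tx":-0.133,"ty":0.745,"tz":-0.65,"roll":0},{"fingers":1,"tx":-0.133,"ty":0.745,"tz":-0.84,"roll":0},{"fingers":1,"tx":-0.133,"ty":0.745,"tz":-0.84,"roll":0},{"fingers":0,"tx":-0.133,"ty":0.745,"tz":-0.84,"roll":0},{"fingers":0,"tx":-0.133,"ty":0.745,"tz":-0.84,"roll":0},{"fingers":0,"tx":-0.133,"ty":0.745,"tz":-0.84,"roll":0}], "force": 40}}

```text
clock: 33.98
ee_pos: [0.4841, -0.1259, 0.045]
tool_rot: [[-0.997, -0.08, 0.003], [-0.08, 0.997, -0.002], [-0.003, -0.002, -1.0]]
ft_force: [0.5, -2.9, 6.5]
width: 0.0507
grip_force: 40.5
```

>>> {"api": "apply_moves", "payload": {"plan": [{"fingers":0,"tx":0,"ty":0,"tz":0,"roll":0},{"fingers":0,"tx":0,"ty":0,"tz":0.2,"roll":0},{"fingers":0,"tx":0,"ty":0,"tz":0.45,"roll":0},{"fingers":0,"tx":0,"ty":0,"tz":0.7,"roll":0},{"fingers":0,"tx":0,"ty":-0.15,"tz":0.95,"roll":0},{"fingers":0,"tx":0.05,"ty":-0.4,"tz":0.95,"roll":0},{"fingers":0,"tx":0.1,"ty":-0.7,"tz":0.95,"roll":0},{"fingers":0,"tx":0.13,"ty":-1,"tz":0.95,"roll":0},{"fingers":0,"tx":0.13,"ty":-1,"tz":0.95,"roll":0}]}}

```text
clock: 35.1
ee_pos: [0.5083, -0.3285, 0.2329]
tool_rot: [[-0.997, -0.077, -0.001], [-0.077, 0.997, -0.0], [0.001, -0.0, -1.0]]
ft_force: [0.3, 0.2, -1.4]
width: 0.0505
grip_force: 42.7
```

```bash
python3 - <<'E'
from h import *
s=bot.sense();print(s['clock'],s['ee_pos'],s['width'],s['grip_force'],s['q'][5])
z=s['ee_pos'][2]
o,im=marks(.086);print(o);C=cam('wrist')
for r in o:
    print(ray_z(C,r[:2],z+.042),ray_z(C,r[:2],.135))
E
```

```text
35.1 [ 0.5083 -0.3285  0.2329] 0.05046346023191629 42.73073673248291 -130.71868340561073
[[319.4634 278.3391  74.9423  84.4381   0.6188  -0.3201]
 [199.2235 189.4254  39.416   44.3183   0.5242  -0.4527]]
[ 0.5065 -0.3265  0.2749] [ 0.59   -0.3201  0.135 ]
[ 0.4692 -0.379   0.2749] [ 0.5103 -0.4321  0.135 ]
```

>>> {"api": "apply_moves", "payload": {"plan": [{"fingers":0,"tx":0.015,"ty":-0.25,"tz":0,"roll":0},{"fingers":0,"tx":0.015,"ty":-0.53,"tz":0,"roll":0},{"fingers":0,"tx":0.015,"ty":-0.53,"tz":0,"roll":0},{"fingers":0,"tx":0.015,"ty":-0.53,"tz":-0.15,"roll":0},{"fingers":0,"tx":0.015,"ty":-0.53,"tz":-0.3,"roll":0},{"fingers":0,"tx":0.015,"ty":-0.53,"tz":-0.43,"roll":0},{"fingers":0,"tx":0.015,"ty":-0.53,"tz":-0.52,"roll":0},{"fingers":0,"tx":0.015,"ty":-0.53,"tz":-0.58,"roll":0},{"fingers":0,"tx":0.015,"ty":-0.53,"tz":-0.6,"roll":0},{"fingers":0,"tx":0.015,"ty":-0.53,"tz":-0.6,"roll":0}]}}

```text
clock: 36.4
ee_pos: [0.5127, -0.4321, 0.1158]
tool_rot: [[-0.997, -0.08, 0.003], [-0.08, 0.997, -0.003], [-0.003, -0.004, -1.0]]
ft_force: [-1.6, -1.0, 7.8]
width: 0.0506
grip_force: 43.5
```

>>> {"api": "apply_moves", "payload": {"plan": [{"fingers":1,"tx":0,"ty":0,"tz":0,"roll":0},{"fingers":1,"tx":0,"ty":0,"tz":0,"roll":0},{"fingers":1,"tx":0,"ty":0,"tz":0,"roll":0},{"fingers":1,"tx":0,"ty":0,"tz":0,"roll":0},{"fingers":1,"tx":0,"ty":0,"tz":0.25,"roll":0},{"fingers":1,"tx":0,"ty":0,"tz":0.5,"roll":0},{"fingers":1,"tx":0,"ty":0.2,"tz":0.6,"roll":0},{"fingers":1,"tx":0,"ty":0.5,"tz":0.6,"roll":0},{"fingers":1,"tx":0,"ty":0.8,"tz":0.6,"roll":0},{"fingers":1,"tx":0,"ty":0.8,"tz":0.6,"roll":0}]}}

```text
clock: 37.65
ee_pos: [0.5124, -0.2681, 0.2341]
tool_rot: [[-0.996, -0.084, 0.001], [-0.084, 0.996, -0.0], [-0.001, -0.0, -1.0]]
ft_force: [1.0, -0.8, 0.3]
width: 0.0852
grip_force: 0.0
```

```bash
python3 - <<'E'
from h import *
s=bot.sense();print(s['clock'],s['ee_pos'],s['width'],s['q'][5])
o,im=marks(.086);print(o);C=cam('wrist')
for r in o: print(ray_z(C,r[:2],.157))
cs=['scene','side'];ims=[viewer.snapshot(c) for c in cs]
print(fit(cs,ims,[(.6235,-.157,0),(.631,-.036,0)]))
E
```

```text
37.65 [ 0.5124 -0.2681  0.2341] 0.08523645180565846 -126.08315250746926
[[117.2542 185.0663  41.4521  50.5608   0.5323  -0.4774]]
[ 0.5103 -0.4331  0.157 ]
(array([[ 0.624 , -0.157 ],
       [ 0.6318, -0.0366]]), np.float64(0.18711222183105772))
```

>>> {"api": "apply_moves", "payload": {"plan": [{"fingers":1,"tx":0.2,"ty":0.2,"tz":0,"roll":0},{"fingers":1,"tx":0.4,"ty":0.4,"tz":0,"roll":0},{"fingers":1,"tx":0.55,"ty":0.555,"tz":-0.1,"roll":0},{"fingers":1,"tx":0.55,"ty":0.555,"tz":-0.35,"roll":0},{"fingers":1,"tx":0.55,"ty":0.555,"tz":-0.6,"roll":0},{"fingers":1,"tx":0.55,"ty":0.555,"tz":-0.85,"roll":0},{"fingers":1,"tx":0.55,"ty":0.555,"tz":-0.95,"roll":0},{"fingers":0,"tx":0.55,"ty":0.555,"tz":-0.95,"roll":0},{"fingers":0,"tx":0.55,"ty":0.555,"tz":-0.95,"roll":0},{"fingers":0,"tx":0.55,"ty":0.555,"tz":-0.95,"roll":0}], "force": 40}}

```text
clock: 39.05
ee_pos: [0.6231, -0.1608, 0.0456]
tool_rot: [[-0.997, -0.08, 0.003], [-0.08, 0.997, -0.001], [-0.003, -0.001, -1.0]]
ft_force: [0.4, 0.2, 4.8]
width: 0.0509
grip_force: 41.3
```

>>> {"api": "apply_moves", "payload": {"plan": [{"fingers":0,"tx":0,"ty":0,"tz":0,"roll":0},{"fingers":0,"tx":0,"ty":0,"tz":0.2,"roll":0},{"fingers":0,"tx":0,"ty":0,"tz":0.45,"roll":0},{"fingers":0,"tx":0,"ty":0,"tz":0.7,"roll":0},{"fingers":0,"tx":-0.1,"ty":-0.15,"tz":0.95,"roll":0},{"fingers":0,"tx":-0.25,"ty":-0.35,"tz":1,"roll":0},{"fingers":0,"tx":-0.4,"ty":-0.6,"tz":1,"roll":0},{"fingers":0,"tx":-0.55,"ty":-0.8,"tz":1,"roll":0},{"fingers":0,"tx":-0.55,"ty":-0.8,"tz":1,"roll":0}]}}

```text
clock: 40.17
ee_pos: [0.5102, -0.3227, 0.2442]
tool_rot: [[-0.997, -0.076, 0.001], [-0.076, 0.997, -0.001], [-0.001, -0.001, -1.0]]
ft_force: [0.3, 0.1, -2.1]
width: 0.0509
grip_force: 42.5
```

```bash
python3 - <<'E'
from h import *
s=bot.sense();print(s['clock'],s['ee_pos'],s['width'],s['grip_force'],s['q'][5])
z=s['ee_pos'][2]
o,im=marks(.086);print(o);C=cam('wrist')
for r in o:
    print(ray_z(C,r[:2],z+.042),ray_z(C,r[:2],.157))
E
```

```text
40.175 [ 0.5102 -0.3227  0.2442] 0.05088923902625351 42.465702295303345 -130.16396720331858
[[589.7658 357.8935  27.8407  37.9206   0.7166   0.0427]
 [ 70.6419 277.8973  20.9094  28.8125   0.6499  -0.607 ]
 [319.5049 279.5692  74.4364  83.9053   0.6294  -0.3137]
 [190.8036 190.933   40.7428  46.0807   0.532   -0.4605]]
[ 0.5426 -0.1857  0.2862] [ 0.6553 -0.037   0.157 ]
[ 0.5176 -0.4325  0.2862] [ 0.604  -0.5439  0.157 ]
[ 0.5097 -0.3212  0.2862] [ 0.5876 -0.3153  0.157 ]
[ 0.4727 -0.377   0.2862] [ 0.5118 -0.4298  0.157 ]
```

>>> {"api": "apply_moves", "payload": {"plan": [{"fingers":0,"tx":0.005,"ty":-0.25,"tz":0,"roll":0},{"fingers":0,"tx":0.005,"ty":-0.55,"tz":0,"roll":0},{"fingers":0,"tx":0.005,"ty":-0.55,"tz":0,"roll":0},{"fingers":0,"tx":0.005,"ty":-0.55,"tz":-0.15,"roll":0},{"fingers":0,"tx":0.005,"ty":-0.55,"tz":-0.28,"roll":0},{"fingers":0,"tx":0.005,"ty":-0.55,"tz":-0.38,"roll":0},{"fingers":0,"tx":0.005,"ty":-0.55,"tz":-0.46,"roll":0},{"fingers":0,"tx":0.005,"ty":-0.55,"tz":-0.52,"roll":0},{"fingers":0,"tx":0.005,"ty":-0.55,"tz":-0.54,"roll":0},{"fingers":0,"tx":0.005,"ty":-0.55,"tz":-0.54,"roll":0}]}}

```text
clock: 41.48
ee_pos: [0.5139, -0.4313, 0.138]
tool_rot: [[-0.997, -0.08, 0.003], [-0.08, 0.997, -0.004], [-0.003, -0.004, -1.0]]
ft_force: [-3.7, -1.6, 11.1]
width: 0.05
grip_force: 43.5
```

>>> {"api": "apply_moves", "payload": {"plan": [{"fingers":1,"tx":0,"ty":0,"tz":0,"roll":0},{"fingers":1,"tx":0,"ty":0,"tz":0,"roll":0},{"fingers":1,"tx":0,"ty":0,"tz":0,"roll":0},{"fingers":1,"tx":0,"ty":0,"tz":0,"roll":0},{"fingers":1,"tx":0,"ty":0,"tz":0.25,"roll":0},{"fingers":1,"tx":0,"ty":0,"tz":0.5,"roll":0},{"fingers":1,"tx":0,"ty":0.2,"tz":0.6,"roll":0},{"fingers":1,"tx":0,"ty":0.5,"tz":0.6,"roll":0},{"fingers":1,"tx":0,"ty":0.8,"tz":0.6,"roll":0},{"fingers":1,"tx":0,"ty":0.8,"tz":0.6,"roll":0}]}}

```text
clock: 42.72
ee_pos: [0.5133, -0.2671, 0.2561]
tool_rot: [[-0.996, -0.084, 0.001], [-0.084, 0.996, -0.0], [-0.001, -0.0, -1.0]]
ft_force: [0.4, -1.3, -0.4]
width: 0.0858
grip_force: 0.0
```

```bash
python3 - <<'E'
from h import *
s=bot.sense();print(s['clock'],s['ee_pos'],s['width'],s['q'][5])
o,im=marks(.086);print(o);C=cam('wrist')
for r in o: print(ray_z(C,r[:2],.179))
cs=['scene','side'];ims=[viewer.snapshot(c) for c in cs]
print(fit(cs,ims,[(.631,-.036,0)]))
E
```

```text
42.725 [ 0.5133 -0.2671  0.2561] 0.0857826048082725 -125.94532971993904
[[117.5619 185.2283  41.5723  50.4579   0.5402  -0.4904]]
[ 0.5114 -0.4318  0.179 ]
(array([[ 0.6318, -0.0366]]), np.float64(0.15688441370195355))
```

>>> {"api": "apply_moves", "payload": {"plan": [{"fingers":1,"tx":0.2,"ty":0.25,"tz":0,"roll":0},{"fingers":1,"tx":0.4,"ty":0.5,"tz":-0.1,"roll":0},{"fingers":1,"tx":0.59,"ty":0.75,"tz":-0.2,"roll":0},{"fingers":1,"tx":0.59,"ty":0.95,"tz":-0.3,"roll":0},{"fingers":1,"tx":0.59,"ty":0.95,"tz":-0.3,"roll":0}]}}

```text
clock: 43.5
ee_pos: [0.6309, -0.0785, 0.1926]
tool_rot: [[-0.997, -0.083, -0.004], [-0.083, 0.997, 0.001], [0.004, 0.001, -1.0]]
ft_force: [0.9, 0.3, 0.1]
width: 0.0856
grip_force: 0.0
```

```bash
python3 - <<'E'
from h import *
s=bot.sense();print(s['clock'],s['ee_pos'])
o,im=marks(.086);print(o)
E
```

```text
43.5 [ 0.6309 -0.0785  0.1926]
[[364.3807 197.8376  39.6641  41.5877   0.6307  -0.0372]]
```

>>> {"api": "apply_moves", "payload": {"plan": [{"fingers":1,"tx":0,"ty":0.2,"tz":0,"roll":0},{"fingers":1,"tx":0,"ty":0.2,"tz":-0.2,"roll":0},{"fingers":1,"tx":0,"ty":0.2,"tz":-0.45,"roll":0},{"fingers":1,"tx":0,"ty":0.2,"tz":-0.7,"roll":0},{"fingers":1,"tx":0,"ty":0.2,"tz":-0.755,"roll":0},{"fingers":1,"tx":0,"ty":0.2,"tz":-0.755,"roll":0},{"fingers":0,"tx":0,"ty":0.2,"tz":-0.755,"roll":0},{"fingers":0,"tx":0,"ty":0.2,"tz":-0.755,"roll":0},{"fingers":0,"tx":0,"ty":0.2,"tz":-0.755,"roll":0},{"fingers":0,"tx":0,"ty":0.2,"tz":-0.755,"roll":0}], "force": 40}}

```text
clock: 44.8
ee_pos: [0.632, -0.0407, 0.0461]
tool_rot: [[-0.997, -0.081, 0.003], [-0.081, 0.997, -0.001], [-0.003, -0.001, -1.0]]
ft_force: [0.4, -2.3, 6.8]
width: 0.0505
grip_force: 40.4
```

>>> {"api": "apply_moves", "payload": {"plan": [{"fingers":0,"tx":0,"ty":0,"tz":0.2,"roll":0},{"fingers":0,"tx":0,"ty":0,"tz":0.45,"roll":0},{"fingers":0,"tx":0,"ty":0,"tz":0.7,"roll":0},{"fingers":0,"tx":-0.1,"ty":-0.15,"tz":0.95,"roll":0},{"fingers":0,"tx":-0.25,"ty":-0.4,"tz":1,"roll":0},{"fingers":0,"tx":-0.4,"ty":-0.65,"tz":1,"roll":0},{"fingers":0,"tx":-0.55,"ty":-0.9,"tz":1,"roll":0},{"fingers":0,"tx":-0.59,"ty":-1,"tz":1,"roll":0},{"fingers":0,"tx":-0.59,"ty":-1,"tz":1,"roll":0}]}}

```text
clock: 45.92
ee_pos: [0.5124, -0.2414, 0.2449]
tool_rot: [[-0.997, -0.078, 0.001], [-0.078, 0.997, -0.0], [-0.001, -0.001, -1.0]]
ft_force: [0.1, 0.2, -0.2]
width: 0.0505
grip_force: 42.4
```

>>> {"api": "apply_moves", "payload": {"plan": [{"fingers":0,"tx":0,"ty":-0.2,"tz":0.1,"roll":0},{"fingers":0,"tx":0,"ty":-0.42,"tz":0.1,"roll":0},{"fingers":0,"tx":0,"ty":-0.42,"tz":0.1,"roll":0},{"fingers":0,"tx":0,"ty":-0.42,"tz":0.1,"roll":0}]}}

```text
clock: 46.42
ee_pos: [0.5135, -0.3232, 0.2642]
tool_rot: [[-0.997, -0.081, -0.0], [-0.081, 0.997, 0.0], [0.0, 0.0, -1.0]]
ft_force: [-0.7, -0.3, -0.9]
width: 0.0503
grip_force: 42.4
```

```bash
python3 - <<'E'
from h import *
s=bot.sense();print(s['clock'],s['ee_pos'],s['width'],s['grip_force'],s['q'][5])
z=s['ee_pos'][2]
o,im=marks(.086);print(o);C=cam('wrist')
for r in o:
    print(ray_z(C,r[:2],z+.042),ray_z(C,r[:2],.179))
E
```

```text
46.425 [ 0.5135 -0.3232  0.2642] 0.05034452753737091 42.43619620800018 -130.30622920493985
[[578.5502 347.5156  26.9563  36.7354   0.72     0.0458]
 [319.4614 277.6581  74.4153  83.6176   0.6418  -0.3127]
 [191.4727 188.7101  41.3333  46.8946   0.5391  -0.4679]]
[ 0.539  -0.1945  0.3062] [ 0.6435 -0.0554  0.179 ]
[ 0.5111 -0.323   0.3062] [ 0.5867 -0.3169  0.179 ]
[ 0.4743 -0.3786  0.3062] [ 0.5118 -0.4301  0.179 ]
```

>>> {"api": "apply_moves", "payload": {"plan": [{"fingers":0,"tx":0,"ty":-0.25,"tz":0,"roll":0},{"fingers":0,"tx":0,"ty":-0.54,"tz":0,"roll":0},{"fingers":0,"tx":0,"ty":-0.54,"tz":0,"roll":0},{"fingers":0,"tx":0,"ty":-0.54,"tz":-0.13,"roll":0},{"fingers":0,"tx":0,"ty":-0.54,"tz":-0.25,"roll":0},{"fingers":0,"tx":0,"ty":-0.54,"tz":-0.36,"roll":0},{"fingers":0,"tx":0,"ty":-0.54,"tz":-0.44,"roll":0},{"fingers":0,"tx":0,"ty":-0.54,"tz":-0.5,"roll":0},{"fingers":0,"tx":0,"ty":-0.54,"tz":-0.53,"roll":0},{"fingers":0,"tx":0,"ty":-0.54,"tz":-0.53,"roll":0}]}}

```text
clock: 47.72
ee_pos: [0.5139, -0.4328, 0.1607]
tool_rot: [[-0.997, -0.081, 0.003], [-0.081, 0.997, -0.003], [-0.003, -0.003, -1.0]]
ft_force: [-0.6, 1.1, 7.8]
width: 0.0505
grip_force: 43.3
```

>>> {"api": "apply_moves", "payload": {"plan": [{"fingers":1,"tx":0,"ty":0,"tz":0,"roll":0},{"fingers":1,"tx":0,"ty":0,"tz":0,"roll":0},{"fingers":1,"tx":0,"ty":0,"tz":0,"roll":0},{"fingers":1,"tx":0,"ty":0,"tz":0,"roll":0},{"fingers":1,"tx":0,"ty":0,"tz":0.2,"roll":0},{"fingers":1,"tx":0,"ty":0,"tz":0.4,"roll":0},{"fingers":1,"tx":0,"ty":0.2,"tz":0.5,"roll":0},{"fingers":1,"tx":0,"ty":0.5,"tz":0.5,"roll":0},{"fingers":1,"tx":0,"ty":0.8,"tz":0.5,"roll":0},{"fingers":1,"tx":0,"ty":0.8,"tz":0.5,"roll":0}]}}

```text
clock: 48.98
ee_pos: [0.5133, -0.2691, 0.2592]
tool_rot: [[-0.996, -0.084, 0.001], [-0.084, 0.996, -0.0], [-0.001, -0.0, -1.0]]
ft_force: [-0.1, -0.4, 0.2]
width: 0.0856
grip_force: 0.0
```

```bash
python3 - <<'E'
from h import *
s=bot.sense();print(s['clock'],s['ee_pos'],s['ft_force'])
o,im=marks(.201);print(o)
cs=['scene','side'];ims=[viewer.snapshot(c) for c in cs]
S=[(.5105,-.433,.005+.022*i) for i in range(6)]
def sub(r):
    _,v,_,(x,y)=cv2.minMaxLoc(r);return v,x,y
for c,im in zip(cs,ims):
    C=cam(c);m=cream(im);s_=sil(C,S,m.shape);roi=cv2.dilate(s_,np.ones((9,9)))>0
    # dark marks: top mark centroid -> x,y at z=.201
    p=proj(C,[.5105,-.433,.201])[0];g=cv2.cvtColor(im,cv2.COLOR_RGB2GRAY)
    print(c,'coverage',(m[s_>0]>0).mean().round(3),'top pred',p)
    x,y=p.astype(int);cut=g[y-6:y+7,x-9:x+10];w=np.clip(130-cut.astype(float),0,None);yy,xx=np.mgrid[y-6:y+7,x-9:x+10]
    print((w*xx).sum()/w.sum(),(w*yy).sum()/w.sum())
    a=cv2.cvtColor(cv2.imread(f'pics/{c}13.png'),cv2.COLOR_BGR2GRAY)
    q=proj(C,[.482,.2942,.07])[0].astype(int);h=18
    print('vise shift',sub(cv2.matchTemplate(g[q[1]-h-4:q[1]+h+4,q[0]-h-4:q[0]+h+4],a[q[1]-h:q[1]+h,q[0]-h:q[0]+h],cv2.TM_CCOEFF_NORMED)),'(4,4 = none)')
    for k in['scene']:pass
E
```

```text
48.975 [ 0.5133 -0.2691  0.2592] [-0.1031 -0.3867  0.22  ]
[[ 31.7687 263.4683  20.1209  28.412    0.5772  -0.4954]
 [103.7967 192.4763  44.287   54.7002   0.5124  -0.4306]]
scene coverage 0.964 top pred [168.3955 164.4046]
166.38747884940778 162.81725888324874
vise shift (0.9996486306190491, 4, 4) (4,4 = none)
side coverage 0.987 top pred [352.387 268.903]
353.6658031088083 268.8134715025907
vise shift (0.9962602257728577, 4, 4) (4,4 = none)
```

```bash
python3 - <<'E'
from h import *
d=np.load('w8.npz');C=(d['K'],d['W']);P=np.array([ray_z(C,p,.024) for p in((140,112),(272,124),(268,241),(148,233))]);print(P,P.mean(0))
print(tri([cam('scene'),cam('side')],[(166.4,162.8),(353.7,268.8)]))
E
```

```text
[[ 0.4278 -0.495   0.024 ]
 [ 0.4293 -0.3465  0.024 ]
 [ 0.5746 -0.3468  0.024 ]
 [ 0.5755 -0.4985  0.024 ]] [ 0.5018 -0.4217  0.024 ]
[ 0.5107 -0.4372  0.2059]
```

```bash
python3 -c "
from plant import ticket
print(ticket.sign_off())"
```

```text
the job is handed in; nothing more can be done
None
```

I handed the job in after about 49 s of robot time (limit 210 s); no verdict came back, but my last camera checks show the unprinted cup held home in the vise with the jaw shut, and all five printed cups nested in one straight stack over the starter.

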